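# Pack up the ink chest after a printing session

## Task

Lift the recessed hatch of the ink chest off its seat and slide it fully aside in its channels, then scrub the steel ink cup inside with the long brush: bristles down to the bottom three times, drawing the brush up past half the cup's depth between them. Stand the brush upright back on its drip tray, set every printing block on the table into the chest's well beside the cup, grip upwards and flat on the well's floor, then slide the hatch back and let it down flush into its seat. Do not knock over the ink jar.

Things in the scene. Friction and masses are not known exactly. Their poses are not given: they have to be found in the camera images.
- chest: Ink chest: fixed wooden box, 200 (its x) by 372 (its y) by 129 mm high; origin centre of underside, small yaw. +y half: square opening with recessed seat; -y half: solid parking deck, top at z 104 mm. Aluminium channels along both long sides: 176 mm between walls, lips over the hatch's edges from z 124 to 129 mm (150 mm free between the lips); end walls as high.
- seat (a point): Centre of the hatch's seat, at its ledge, 94 mm above the chest's underside, 10 mm below the deck; axes as the chest. The recess is 176 by 176 mm (3 mm play all round the hatch); with the hatch home its origin is here and its top is flush with the deck.
- park (a point): Hatch's origin when slid fully aside, resting on the deck: 172 mm from the seat along the chest's -y, 10 mm higher (end stop 3 mm beyond). The channel lips hold the hatch captive: from its seat it rises 10 mm to clear the recess and 20 mm to touch the lips, so lift it 15 mm, then slide it along the chest's -y; back the same way.
- well (a point): Centre of the 150 by 150 mm well under the opening, at its plywood floor, 40 mm above the chest's underside; axes as the chest. It has four cells of 75 by 75 mm centred at x, y = +-37.5 mm: the (+x, +y) cell holds the ink cup, the other three are flat floor with no walls between, room for one block each.
- cup (a point): Centre of the inner floor of the steel ink cup fixed in the well's (+x, +y) cell. Cup: inner diameter 64 mm, outer 72 mm, inner depth 82 mm, rim 90 mm above the chest's underside, mouth up.
- hatch: The loose plywood hatch, 170 by 170 by 10 mm, 0.45 kg, with a dark wooden bar grip on top in its middle: 80 mm long along the hatch's x, 16 mm thick along its y, its top 42 mm above the hatch's underside. Origin at the centre of the underside; axes as the chest.
- brush: The long scrubbing brush, 0.14 kg, 180 mm tall, standing on its bristles: round black head 46 mm across and 50 mm high, steel ferrule to 65 mm, then a square wooden handle 18 by 18 mm up to 180 mm. Origin at the centre of the flat lower end of the bristles, z along the handle, handle faces along x and y. The bristles are firm.
- tray: The brush's drip tray, fixed, aluminium, 96 by 96 mm outside, rim 4 mm thick and 10 mm high; origin at the centre of its underside, its floor 4 mm higher.
- block1: A hand-printing block, 0.12 kg (one of up to three alike; may be absent): base 60 (x) by 56 (y) by 18 mm, rubber face down, with a wooden ridge grip on its back 50 mm long along x, 16 mm thick along y, from 18 to 48 mm high. Origin at the centre of its underside.
- block2: A hand-printing block, 0.12 kg (one of up to three alike; may be absent): base 60 (x) by 56 (y) by 18 mm, rubber face down, with a wooden ridge grip on its back 50 mm long along x, 16 mm thick along y, from 18 to 48 mm high. Origin at the centre of its underside.
- block3: A hand-printing block, 0.12 kg (one of up to three alike; may be absent): base 60 (x) by 56 (y) by 18 mm, rubber face down, with a wooden ridge grip on its back 50 mm long along x, 16 mm thick along y, from 18 to 48 mm high. Origin at the centre of its underside.
- ink_jar: A closed ink jar with a black cap standing among the blocks, 42 mm across, 62 mm high, origin at the centre of its underside; not part of the job, to be left standing.

How it is judged:
On the way, in this order (a step that is already met when the one before it is completed fails the run):
1. the hatch is lifted off its seat, clear of the recess, still above it (z of hatch in the frame of seat above 0.0085 m and y of hatch in the frame of seat above -0.02 m), for 0.05 s.
2. the hatch is slid fully aside in its channels (within 15 mm of its parked place) (y of hatch in the frame of seat below -0.157 m and z of hatch in the frame of seat below 0.024 m and angle between hatch's own z axis and vertical below 0.1 rad), for 0.2 s.
3. stroke 1: the bristles are down at the bottom of the ink cup (within 12 mm of its floor) (z of brush in the frame of cup below 0.012 m and horizontal distance between brush and cup below 0.03 m), for 0.05 s.
4. stroke 1: the brush is drawn up, its lower end at least 40 mm above the cup's floor and still over the cup (z of brush in the frame of cup above 0.04 m and horizontal distance between brush and cup below 0.03 m), for 0.05 s.
5. stroke 2: the bristles are down at the bottom of the ink cup (within 12 mm of its floor) (all of step 3), for 0.05 s.
6. stroke 2: the brush is drawn up, its lower end at least 40 mm above the cup's floor and still over the cup (all of step 4), for 0.05 s.
7. stroke 3: the bristles are down at the bottom of the ink cup (within 12 mm of its floor) (all of step 5), for 0.05 s.
At the end, for the whole second after the job is handed in: The hatch lies flush in its seat (within 3.5 mm in height), every block that is present stands grip up (within 0.2 rad) on the floor of the chest's well (within 8 mm), the brush stands upright (within 0.1 rad) on its drip tray (its foot on the tray floor, within 8 mm), and all are at rest (z of hatch in the frame of seat between -0.004 and 0.0035 m and horizontal distance between hatch and seat below 0.008 m and angle between hatch's own z axis and vertical below 0.04 rad and linear speed of each of hatch, block1, block2, block3, brush below 0.03 m/s and x of block1 in the frame of well between -0.075 and 0.075 m and y of block1 in the frame of well between -0.075 and 0.075 m and z of each of block1, block2, block3 in the frame of well below 0.008 m and angle between each of block1, block2, block3's own z axis and vertical below 0.2 rad and x of block2 in the frame of well between -0.075 and 0.075 m and y of block2 in the frame of well between -0.075 and 0.075 m and x of block3 in the frame of well between -0.075 and 0.075 m and y of block3 in the frame of well between -0.075 and 0.075 m and x of brush in the frame of tray between -0.045 and 0.045 m and y of brush in the frame of tray between -0.045 and 0.045 m and z of brush in the frame of tray below 0.012 m and angle between brush's own z axis and vertical below 0.1 rad); the robot touches nothing.
It fails at once if the ink jar is knocked over (tilted more than 0.5 rad) (angle between ink_jar's own z axis and vertical above 0.5 rad).
Of block1, block2, block3 only 2 to 3 are there at a start; the rules pass over those that are not, and their reading is None.
At some moment in a run one of block1, block2, block3 may be knocked a few centimetres aside while the robot is not near it.
It also fails if it takes over 210 s, if anything falls off the work surface, if the arm or the gripper's body presses on something with over 40 N, if the wrist force passes 120 N, or if a joint passes its speed limit or range.

## Robot

A 6-joint arm with a two-finger parallel gripper is mounted at the origin on the work surface. World frame = base frame: x ahead of the robot, y to its left, z up, the work surface at z = 0. Lengths are in m, angles in rad, forces in N, time in s.
With the tool pointing down it reaches from about 0.35 to 0.975 m from the base axis. Payload 4.9 kg.
Tool frame: the origin (TCP) lies midway between the tips of the shut fingers; the grasp point (between the pads) lies 19 mm behind it; z points along the fingers, y is the line along which they close (so a half turn about z gives the same grasp; the last joint's range is limited). The gripper opens to 85 mm and grips with 20 to 120 N. Pads are 22 mm wide; open, the fingers measure 114 mm over their backs; the gripper's body (76 mm by 85 mm) begins 54 mm behind the grasp point. The pads swing forward as they close: fully open they stand 13 mm farther back than shut.
Start: joints at [1.104, 0.053, 1.613, -0, 1.476, -0.119], TCP at [0.213, 0.588, 0.231] pointing down, gripper open.
Joint ranges: [-3.01, 3.01], [-1.01, 2.22], [0.06, 2.58], [-1.02, 4.17], [0.09, 2.62], [-3.14, 3.14]. Speed limits (rad/s): [2.57, 2.57, 3.14, 3.14, 3.14, 3.14].

## Interface

Orientations are given as a unit quaternion [w, x, y, z].
In Python, from plant import manip gives the robot as it stands.
- The arm moves only by the tool shift_gripper, called after "Request:" by a JSON object that holds its "api" and its "payload", one argument or row to a line. Schema: {"type":"object","properties":{"ticks":{"type":"string"},"only":{"type":"string"},"quiet":{"type":"boolean"},"lines":{"type":"string"}},"required":["ticks"],"additionalProperties":false}. ticks is a string of 1 to 5 rows, parted by semicolons, with the numbers parted by spaces; each row has 7 numbers: the opening from 0.0 (shut) to 1.0 (fully open), then dx, dy, dz in units of 20 mm, then a rotation vector rx, ry, rz in rad; each row shifts and turns the commanded pose from where the row before left it, along the tool's axes as they then stand; what a row does not reach is not made up. A row lasts 1/8 s, in which the tool goes at most 0.0625 m and 0.188 rad, less where a joint would pass 70% of its speed; a pose out of reach is approached as far as the arm can. The fingers move at their own pace and stop on an object; the grip force is fixed at half the most. Time passes only in rows, so rows that do not move let the fingers close. The tool returns the time, the measured TCP pose, the force, the opening and the grip force at its end. only (a regular expression) keeps the lines of the reply that match it, lines (a string "A,B") keeps lines A to B, and quiet returns only ok. Input that does not fit is refused with a message, and nothing moves.
- manip.state(): the state, without advancing time (a new reading comes with each control period).
- manip.grab_frame(name): name is "scene" or "top"; returns the picture (420x560x3 uint8, red, green, blue); there is no depth.
- manip.camera_params(name): a dict with "intrinsics" (3x3 intrinsics, pixels), "xyz" and "orientation" of the camera in the world. Camera axes: x right, y down, z forward; pixel columns grow to the right and rows downward; lengths in m; the calibration is good to about 2 mm. A picture is of the moment at which its call begins. camera_params takes no time and is no camera call.
- manip.job_done(): hands the job in; it is judged then, once.
The state is a dict: "time": time; "joint_pos": joint angles; "joint_vel": joint speeds; "joint_efforts": joint torques, N m; "tool_pos": TCP position; "tool_rot": TCP orientation; "contact_force": force on the tool from outside, world axes, zero at the start; "ft_torque": the same for the moment, N m; "gripper_width": opening from 0.0 (shut) to 1.0 (fully open); "grasp_force": force on a finger pad.
Only numpy, scipy, OpenCV 4.12 (cv2) and the standard library are available. Lean on these libraries where they do the work, as an engineer would, in place of code of your own. Each camera call takes 0.05 s, during which the arm holds its last target. There are 200 camera calls.

## Working session

There is one attempt and no reset: what is moved stays moved. The work goes in short steps, Python scripts to look and compute and a tool call to move; the robot and the scene stay as the last step left them, time stands still between calls to the robot, and variables do not carry over. Pictures are saved under pics/ and viewed, at most 14 in all, crops included, and the job is handed in when it is done.

```bash
ls; mkdir -p pics
```

Run:
```python
from plant import manip
import cv2
for n in("scene","top"):
    im=manip.grab_frame(n); cv2.imwrite(f"pics/{n}0.png",im[:,:,::-1])
    print(n,manip.camera_params(n))
print(manip.state())
```

```text
pics
plant.py
scene {'intrinsics': array([[517.17421905,   0.        , 284.28065743],
       [  0.        , 517.17421905, 206.00241567],
       [  0.        ,   0.        ,   1.        ]]), 'xyz': array([ 0.94214542, -0.67520039,  1.11328226]), 'orientation': array([-0.33287898,  0.90490169,  0.25136701, -0.0846117 ])}
top {'intrinsics': array([[458.1704425 ,   0.        , 271.74019789],
       [  0.        , 458.1704425 , 217.95085661],
       [  0.        ,   0.        ,   1.        ]]), 'xyz': array([0.41514166, 0.08428744, 1.15347564]), 'orientation': array([-0.02921246,  0.7137151 , -0.69839403,  0.0447569 ])}
{'time': 0.1, 'joint_pos': array([ 1.10402254e+00,  5.33442164e-02,  1.61415622e+00, -3.00224338e-07,
        1.47601784e+00, -1.19001943e-01]), 'joint_vel': array([ 0.00162877, -0.00118932, -0.00283746,  0.00064509, -0.00071574,
        0.00015759]), 'joint_efforts': array([ 3.19439541e-04, -3.94908321e+01, -3.71362603e+01, -1.32690957e-04,
        3.90381902e-03,  6.35742445e-07]), 'tool_pos': array([0.21274557, 0.58707233, 0.23015316]), 'tool_rot': array([-2.77837629e-04,  1.73010872e-01,  9.84919444e-01, -9.21850396e-04]), 'contact_force': array([ 1.02548592,  0.32400655, -0.22987639]), 'ft_torque': array([-0.06160954, -0.04841983,  0.07403582]), 'grasp_force': 0.0, 'gripper_width': 0.9967846791167428}
```
View pics/scene0.png

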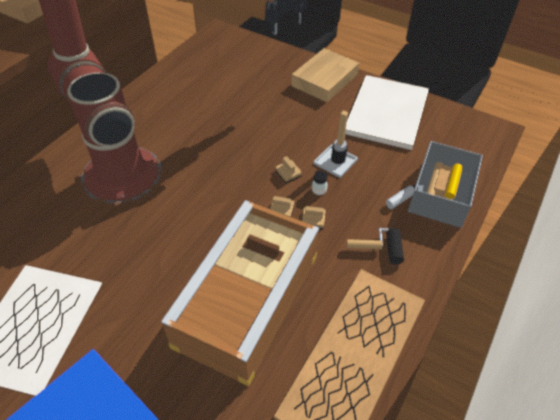

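View pics/top0.png

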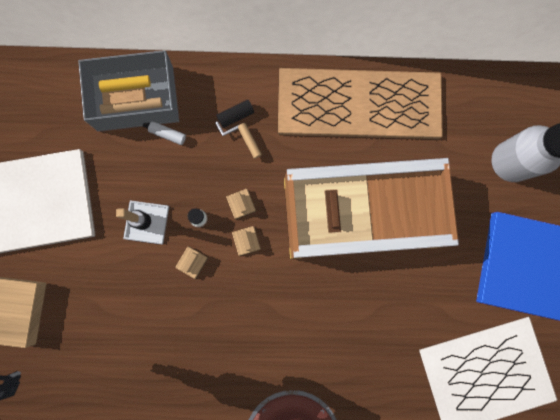

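The top view shows the chest around px (370,210), the hatch grip at (332,211), the brush at (135,215) on its tray (148,222), and the jar at (197,217). There are three blocks, at (240,204), (246,240) and (191,262). Next I'll enlarge both views.

Create h.py:
```python
import numpy as np, cv2
from scipy.spatial.transform import Rotation as R
from plant import manip
P={n:manip.camera_params(n) for n in("scene","top")}
def rot(q): return R.from_quat(q,scalar_first=True)
def ray(n,uv):
    p=P[n]; d=np.linalg.inv(p["intrinsics"])@[uv[0],uv[1],1]
    return p["xyz"],rot(p["orientation"]).apply(d)
def onz(n,uv,z):
    o,d=ray(n,uv); return o+d*(z-o[2])/d[2]
def tri(a,b):  # a px in top, b px in scene -> point, gap
    o1,d1=ray("top",a); o2,d2=ray("scene",b)
    s=np.linalg.lstsq(np.c_[d1,-d2],o2-o1,rcond=None)[0]
    p,q=o1+s[0]*d1,o2+s[1]*d2
    return (p+q)/2,np.linalg.norm(p-q)
def proj(n,X):
    p=P[n]; c=p["intrinsics"]@rot(p["orientation"]).inv().apply(np.array(X)-p["xyz"]); return c[:2]/c[2]
def snap(n,f): 
    im=manip.grab_frame(n)[:,:,::-1].copy(); cv2.imwrite(f,im); return im
def goto(x,y,z,yaw):
    """tool-frame shift to pointing-down pose with tool y axis at world angle yaw (mod pi)"""
    s=manip.state(); T=rot(s["tool_rot"])
    best=None
    for k in(-1,0,1,2):
        yv=np.array([np.cos(yaw+k*np.pi),np.sin(yaw+k*np.pi),0]); zv=np.array([0,0,-1.])
        G=R.from_matrix(np.c_[np.cross(yv,zv),yv,zv]); rv=(T.inv()*G).as_rotvec()
        if best is None or np.linalg.norm(rv)<np.linalg.norm(best)-1e-6: best=rv
    d=T.inv().apply(np.array([x,y,z])-s["tool_pos"])
    print("tool shift",d.round(4),"rv",best.round(4),"q6",s["joint_pos"][5].round(2))
```

Run:
```python
import cv2
a=cv2.imread("pics/top0.png")[140:290,110:310]; cv2.imwrite("pics/c1.png",cv2.resize(a,None,fx=4,fy=4,interpolation=cv2.INTER_CUBIC))
a=cv2.imread("pics/scene0.png")[100:240,250:430]; cv2.imwrite("pics/c2.png",cv2.resize(a,None,fx=4,fy=4,interpolation=cv2.INTER_CUBIC))
```

```text
(no output)
```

View pics/c1.png

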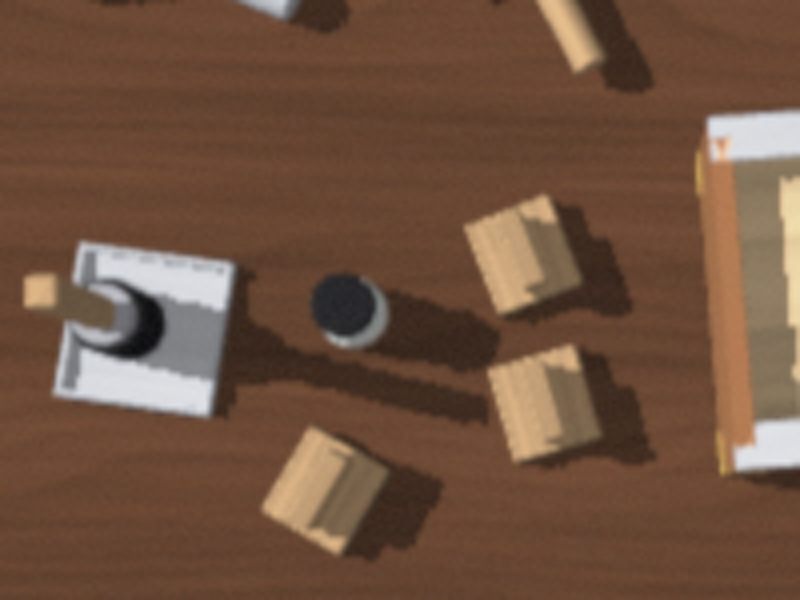

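View pics/c2.png

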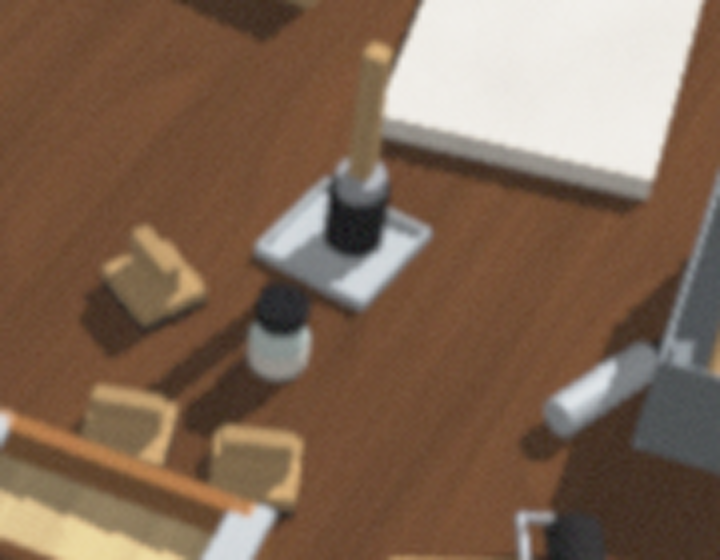

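The top crop shows the brush handle end at px (120,213) and the three blocks with ridges running down the image. The scene crop puts the handle top at px (344,112). Next, the chest.

Run:
```python
import cv2
a=cv2.imread("pics/top0.png")[150:265,275:465]; cv2.imwrite("pics/c3.png",cv2.resize(a,None,fx=4,fy=4,interpolation=cv2.INTER_CUBIC))
a=cv2.imread("pics/scene0.png")[190:385,160:330]; cv2.imwrite("pics/c4.png",cv2.resize(a,None,fx=3,fy=3,interpolation=cv2.INTER_CUBIC))
```

```text
(no output)
```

View pics/c3.png

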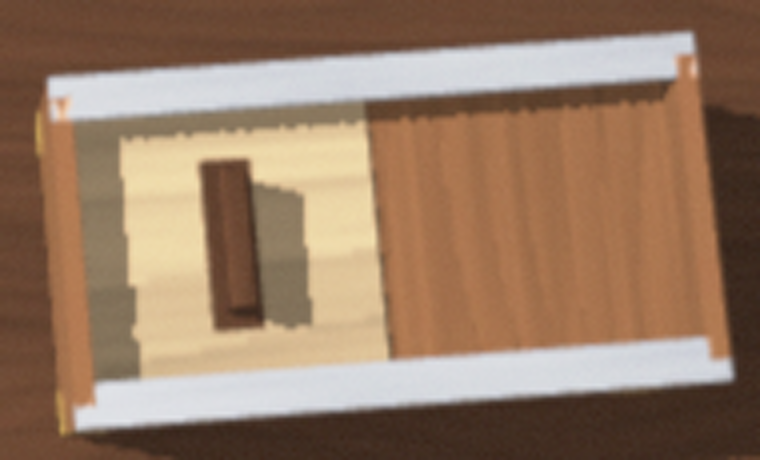

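View pics/c4.png

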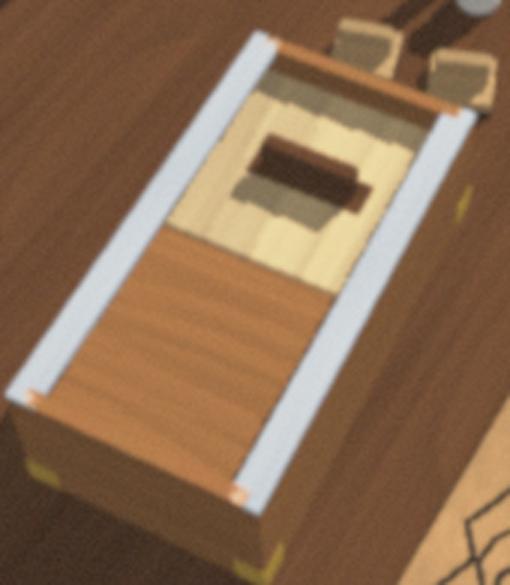

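The chest's outer corners and the dark grip are clear in both views. In the top crop the corners are (48,76), (694,33), (733,380), (75,431). In the scene crop they are (475,115), (262,514), (8,395), (262,32).

Add to h.py:
```python
def fitrect(loc,pts):
    """2D rigid fit: loc (body xy) -> pts (world xy)"""
    l=np.array(loc,float);p=np.array(pts)[:,:2];lc,pc=l.mean(0),p.mean(0)
    a,b=(l-lc),(p-pc); yaw=np.arctan2((a[:,0]*b[:,1]-a[:,1]*b[:,0]).sum(),(a*b).sum())
    Rm=np.array([[np.cos(yaw),-np.sin(yaw)],[np.sin(yaw),np.cos(yaw)]]); t=pc-Rm@lc
    return yaw,t,np.linalg.norm(l@Rm.T+t-p,axis=1)
```

Run:
```python
from h import *
T=np.array([(48,76),(694,33),(733,380),(75,431)])/4+[275,150]
S=np.array([(475,115),(262,514),(8,395),(262,32)])/3+[160,190]
pts=[]
for t,s in zip(T,S):
    p,g=tri(t,s); print(p.round(4),round(g,4)); pts.append(onz("top",t,.129))
loc=[(.1,.186),(.1,-.186),(-.1,-.186),(-.1,.186)]
print(fitrect(loc,pts)); print(fitrect(loc,[onz("scene",s,.129) for s in S]))
t=np.array([40,292])/4+[110,140]; s=np.array([377,50])/4+[250,100]
print("brush top",tri(t,s), onz("top",t,.184))
# block masks
for n in("top","scene"):
    im=cv2.imread(f"pics/{n}0.png"); hsv=cv2.cvtColor(im,cv2.COLOR_BGR2HSV)
    b,g,r=[im[...,i].astype(int) for i in range(3)]
    m=((r>115)&(r-b>30)&(g>90)).astype(np.uint8)*255
    x0,x1,y0,y1=(150,285,180,290) if n=="top" else (265,330,150,235)
    M=np.zeros_like(m);M[y0:y1,x0:x1]=m[y0:y1,x0:x1]
    for c in cv2.findContours(M,0,2)[0]:
        if cv2.contourArea(c)>80: print(n,cv2.minAreaRect(c),cv2.contourArea(c))
```

```text
[0.6354 0.0299 0.1277] 0.0016
[ 0.6717 -0.34    0.1293] 0.0033
[ 0.4726 -0.3585  0.1284] 0.0031
[0.4373 0.0133 0.126 ] 0.0057
(np.float64(0.09449183575687063), array([ 0.55310282, -0.16449147]), array([0.00076031, 0.00084134, 0.00024509, 0.00130359]))
(np.float64(0.09396761205781096), array([ 0.55590677, -0.16392267]), array([0.00362146, 0.00078685, 0.00069762, 0.00249225]))
brush top (array([0.52056208, 0.38513723, 0.18407888]), np.float64(0.00043375973824542945)) [0.52039093 0.38502706 0.184     ]
top ((190.2846221923828, 261.8769226074219), (23.194494247436523, 25.55115509033203), 29.74488067626953) 529.0
top ((245.37734985351562, 240.32077026367188), (24.99962043762207, 23.351295471191406), 74.05460357666016) 515.0
top ((240.076416015625, 203.05364990234375), (24.491012573242188, 23.093008041381836), 68.74949645996094) 500.5
scene ((284.0, 226.5), (38.0, 15.0), 0.0) 296.5
scene ((295.4874572753906, 212.4090576171875), (61.66093444824219, 25.021129608154297), 15.376252174377441) 949.0
scene ((288.0586242675781, 168.00344848632812), (24.664508819580078, 18.186960220336914), 48.36646270751953) 333.5
```

Add to h.py:
```python
YAW=.0943; C=np.array([.554,-.1643])
def ch(x,y,z=0): # chest frame -> world
    c,s=np.cos(YAW),np.sin(YAW); return np.array([C[0]+c*x-s*y,C[1]+s*x+c*y,z])
SEAT=ch(0,.086,.094); CUP=ch(.0375,.1235,.008)
def blocks(im):
    b,g,r=[im[...,i].astype(int) for i in range(3)]
    m=((r>115)&(r-b>30)&(g>90)).astype(np.uint8)*255
    M=np.zeros_like(m);M[180:290,150:280]=m[180:290,150:280]
    for c in cv2.findContours(M,0,2)[0]:
        if cv2.contourArea(c)<300: continue
        q=cv2.minAreaRect(c); B=[onz("top",p,.016) for p in cv2.boxPoints(q)]
        L=[np.linalg.norm(B[i+1]-B[i])*1e3 for i in(0,1)]
        an=[np.arctan2(*(B[i+1]-B[i])[[1,0]]) for i in(0,1)]
        an=[(a+np.pi/2)%np.pi-np.pi/2 for a in an]
        print("block",np.mean(B,0).round(4),"sides",np.round(L,0),"angles",np.round(an,3))
```

Run:
```python
from h import *
print("seat",SEAT,"cup",CUP)
for x in(-.04,.04):
  for y in(-.008,.008):
    w=ch(x,.086+y,.136); print("grip corner c3",((proj("top",w)-[275,150])*4).round(),"c4",((proj("scene",w)-[160,190])*3).round())
t=np.array([(80,242),(235,262),(210,416),(55,395)])/4+[110,140]
q=np.array([onz("top",a,.01) for a in t]); print("tray",q.mean(0),[np.linalg.norm(q[i]-q[i-1]).round(3) for i in range(4)],np.arctan2(*(q[0]-q[1])[[1,0]]))
# brush head ring centre at ferrule top, z ~.069
blocks(cv2.imread("pics/top0.png"))
# block ridge height check: ridge top left end of block C, both views
goto(SEAT[0],SEAT[1],.2,YAW+np.pi/2)
```

```text
seat [ 0.54590221 -0.07868209  0.094     ] cup [ 0.57970459 -0.03781769  0.008     ]
grip corner c3 [261. 306.] c4 [259. 145.]
grip corner c3 [232. 308.] c4 [269. 130.]
grip corner c3 [248. 164.] c4 [351. 181.]
grip corner c3 [220. 166.] c4 [360. 166.]
tray [0.51797812 0.37278749 0.01      ] [np.float64(0.097), np.float64(0.098), np.float64(0.097), np.float64(0.097)] 1.46466666054341
block [0.4217 0.2588 0.016 ] sides [62. 57.] angles [-0.482  1.076]
block [0.4777 0.1247 0.016 ] sides [58. 62.] angles [-1.269  0.302]
block [0.5706 0.1404 0.016 ] sides [58. 62.] angles [-1.171  0.392]
tool shift [-0.5401 -0.5123  0.031 ] rv [-0.0018 -0.0006 -0.4421] q6 -0.12
```

The rows are not in the units I measure in: shifts go in units of 20 mm. I convert before sending: -0.036 m is -1.8, -0.034 m is -1.7.

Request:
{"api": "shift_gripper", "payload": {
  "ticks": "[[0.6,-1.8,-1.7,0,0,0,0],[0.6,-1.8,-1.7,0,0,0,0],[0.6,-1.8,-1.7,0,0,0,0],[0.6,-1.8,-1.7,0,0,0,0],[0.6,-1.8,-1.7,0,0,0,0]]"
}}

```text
refused: ticks: the value is not of type 'string' (schema: type "string"). Nothing was moved.
```

Wrong form. The message asks for rows parted by semicolons, with the numbers parted by spaces, so I'll send the same numbers that way.

Request:
{"api": "shift_gripper", "payload": {
  "ticks": "0.6 -1.8 -1.7 0 0 0 0;0.6 -1.8 -1.7 0 0 0 0;0.6 -1.8 -1.7 0 0 0 0;0.6 -1.8 -1.7 0 0 0 0;0.6 -1.8 -1.7 0 0 0 0"
}}

```text
time: 0.72
tool_pos: [0.3245, 0.3648, 0.2308]
tool_rot: [-0.0, 0.173, 0.985, -0.0]
contact_force: [1.4, 0.2, 0.3]
gripper_width: 0.6
grasp_force: 0.0
```

Request:
{"api": "shift_gripper", "payload": {
  "ticks": "0.6 -1.8 -1.7 0 0 0 0;0.6 -1.8 -1.7 0 0 0 0;0.6 -1.8 -1.7 0 0 0 0;0.6 -1.8 -1.7 0 0 0 0;0.6 -1.8 -1.7 0 0 0 0"
}}

```text
time: 1.35
tool_pos: [0.4358, 0.1436, 0.2309]
tool_rot: [-0.0, 0.173, 0.985, -0.0]
contact_force: [1.1, -0.1, -1.1]
gripper_width: 0.6
grasp_force: 0.0
```

Request:
{"api": "shift_gripper", "payload": {
  "ticks": "0.6 -1.8 -1.7 0 0 0 0;0.6 -1.8 -1.7 0 0 0 0;0.6 -1.8 -1.7 0 0 0 0;0.6 -1.8 -1.7 0 0 0 0;0.6 -1.8 -1.7 0 0 0 0"
}}

```text
time: 1.98
tool_pos: [0.5471, -0.0775, 0.2308]
tool_rot: [-0.0, 0.173, 0.985, 0.0]
contact_force: [0.7, 0.3, -0.4]
gripper_width: 0.602
grasp_force: 0.0
```

Request:
{"api": "shift_gripper", "payload": {
  "ticks": "0.6 0 0 0 0 0 -0.147;0.6 0 0 0 0 0 -0.147;0.6 0 0 0 0 0 -0.147;0.6 0 0 0 0 0 0;0.6 0 0 0 0 0 0"
}}

```text
time: 2.6
tool_pos: [0.5467, -0.0759, 0.231]
tool_rot: [-0.0, -0.046, 0.999, 0.0]
contact_force: [-0.3, 0.2, -0.7]
gripper_width: 0.597
grasp_force: 0.0
```

Run:
```python
from h import *
goto(SEAT[0],SEAT[1],.108,YAW+np.pi/2)
for z in(.004,.054,.069,.184): print(((proj("top",[.5205,.385,z])-[110,140])*4).round(),((proj("scene",[.5205,.385,z])-[250,100])*4).round())
```

```text
tool shift [ 0.001  -0.0027  0.123 ] rv [ 0.0001 -0.0005 -0.0031] q6 -1.93
[128. 325.] [352. 235.]
[107. 317.] [359. 187.]
[100. 314.] [361. 172.]
[ 40. 292.] [377.  50.]
```

Scaled: 0.04 m is 2, 0.03 m is 1.5.

Request:
{"api": "shift_gripper", "payload": {
  "ticks": "0.6 0.05 -0.15 2 0 0 0;0.6 0 0 2 0 0 0;0.6 0 0 1.5 0 0 0;0.6 0 0 0.65 0 0 0;0.0 0 0 0 0 0 0"
}}

```text
time: 3.22
tool_pos: [0.5457, -0.0789, 0.1078]
tool_rot: [-0.001, -0.046, 0.999, 0.0]
contact_force: [-0.2, 0.1, 0.4]
gripper_width: 0.403
grasp_force: 0.0
```

Request:
{"api": "shift_gripper", "payload": {
  "ticks": "0 0 0 0 0 0 0;0 0 0 0 0 0 0;0 0 0 0 0 0 0;0 0 0 0 0 0 0"
}}

```text
time: 3.72
tool_pos: [0.5473, -0.0792, 0.1102]
tool_rot: [0.001, -0.047, 0.999, -0.0]
contact_force: [0.2, 0.7, 6.9]
gripper_width: 0.171
grasp_force: 62.0
```

Request:
{"api": "shift_gripper", "payload": {
  "ticks": "0 0 0 -0.25 0 0 0;0 0 0 -0.25 0 0 0;0 0 0 -0.25 0 0 0;0 0 0 0 0 0 0;0 0 0 0 0 0 0"
}}

```text
time: 4.35
tool_pos: [0.546, -0.079, 0.123]
tool_rot: [-0.0, -0.047, 0.999, 0.0]
contact_force: [-0.1, -0.6, -4.6]
gripper_width: 0.174
grasp_force: 60.6
```

Run:
```python
from h import *
snap("scene","pics/s1.png"); goto(*ch(0,-.086,.124)[:2],.123,YAW+np.pi/2)
```

```text
tool shift [-2.000e-04 -1.717e-01 -1.000e-04] rv [ 0.0002 -0.0006 -0.0011] q6 -1.94
```

View pics/s1.png

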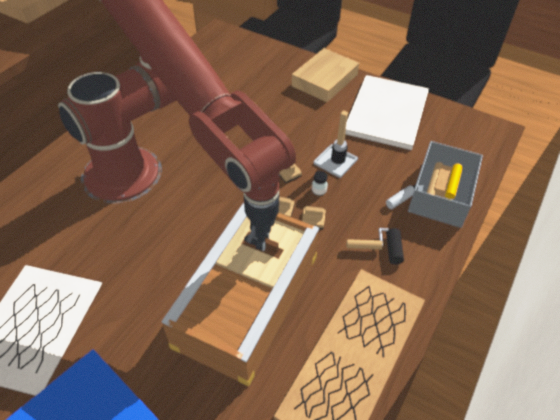

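Hatch lifted, with a load of about 4.6 N. Now I'll slide it.

Request:
{"api": "shift_gripper", "payload": {
  "ticks": "0 0 -0.75 0 0 0 0;0 0 -1 0 0 0 0;0 0 -1 0 0 0 0;0 0 -1 0 0 0 0;0 0 -1 0 0 0 0"
}}

```text
time: 5.03
tool_pos: [0.555, -0.1754, 0.1232]
tool_rot: [-0.0, -0.046, 0.999, -0.0]
contact_force: [0.5, -0.0, -5.3]
gripper_width: 0.174
grasp_force: 60.6
```

Request:
{"api": "shift_gripper", "payload": {
  "ticks": "0 0 -1 0 0 0 0;0 0 -1 0 0 0 0;0 0 -1 0 0 0 0;0 0 -0.75 0 0 0 0;0 0 0 0 0 0 0"
}}

```text
time: 5.65
tool_pos: [0.562, -0.2494, 0.1233]
tool_rot: [0.0, -0.046, 0.999, 0.0]
contact_force: [-0.6, 0.8, -5.4]
gripper_width: 0.174
grasp_force: 60.6
```

Run:
```python
from h import *
goto(*ch(0,-.086,.124)[:2],.12,YAW+np.pi/2)
```

```text
tool shift [-0.     -0.0006  0.0033] rv [ 0.0001  0.0001 -0.0024] q6 -2.2
```

Scaled: 0.003 m is 0.15.

Request:
{"api": "shift_gripper", "payload": {
  "ticks": "0 0 0 0.15 0 0 0;0 0 0 0 0 0 0;0.5 0 0 0 0 0 0;0.5 0 0 0 0 0 0;0.5 0 0 0 0 0 0"
}}

```text
time: 6.28
tool_pos: [0.5624, -0.2484, 0.1211]
tool_rot: [0.001, -0.047, 0.999, -0.0]
contact_force: [-0.2, -0.1, -0.6]
gripper_width: 0.502
grasp_force: 0.0
```

Request:
{"api": "shift_gripper", "payload": {
  "ticks": "0.5 0 0 -1 0 0 0;0.5 0 0 -2.5 0 0 0;0.5 0 0 -3 0 0 0;0.5 0 0 0 0 0 0"
}}

```text
time: 6.78
tool_pos: [0.5651, -0.2501, 0.2602]
tool_rot: [0.006, -0.047, 0.999, -0.004]
contact_force: [0.3, 0.1, 0.1]
gripper_width: 0.498
grasp_force: 0.0
```

Run:
```python
from h import *
im=snap("top","pics/t1.png")
b,g,r=[im[...,i].astype(int) for i in range(3)]
blocks(im)
c=im[190:240,100:180]; cv2.imwrite("pics/c5.png",cv2.resize(c,None,fx=8,fy=8,interpolation=cv2.INTER_CUBIC))
goto(.5205,.385,.25,-.106+np.pi/2)
```

```text
block [0.4215 0.2587 0.016 ] sides [62. 57.] angles [-0.482  1.076]
block [0.4778 0.1246 0.016 ] sides [58. 62.] angles [-1.269  0.302]
block [0.5706 0.1404 0.016 ] sides [58. 62.] angles [-1.171  0.392]
tool shift [-0.016   0.6356  0.0029] rv [-0.0046  0.0077  0.1992] q6 -2.2
```

View pics/t1.png

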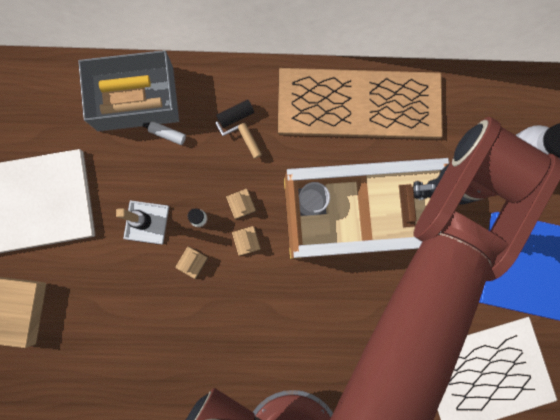

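View pics/c5.png

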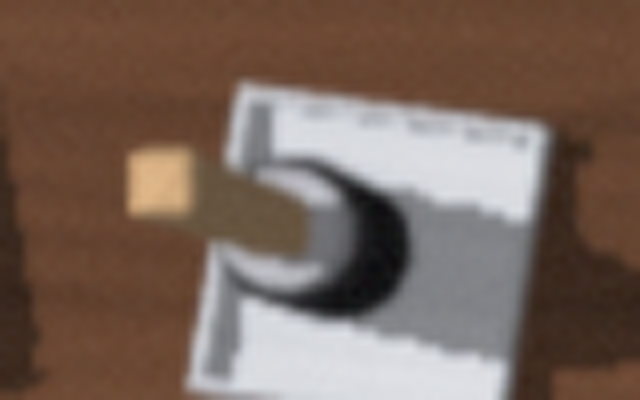

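The hatch is parked, the cup is open at px (314,198), and the handle is roughly aligned with the chest's yaw. Going to the brush.

Scaled: 0.053 m is 2.65, -0.0013 m is -0.065.

Request:
{"api": "shift_gripper", "payload": {
  "ticks": "0.5 -0.065 2.65 0 0 0 0;0.5 -0.065 2.65 0 0 0 0;0.5 -0.065 2.65 0 0 0 0;0.5 -0.065 2.65 0 0 0 0;0.5 -0.065 2.65 0 0 0 0"
}}

```text
time: 7.45
tool_pos: [0.5427, 0.0178, 0.2492]
tool_rot: [-0.001, -0.046, 0.999, 0.0]
contact_force: [0.5, 0.2, 0.1]
gripper_width: 0.501
grasp_force: 0.0
```

Request:
{"api": "shift_gripper", "payload": {
  "ticks": "0.5 -0.065 2.65 0 0 0 0;0.5 -0.065 2.65 0 0 0 0;0.5 -0.065 2.65 0 0 0 0;0.5 -0.065 2.65 0 0 0 0;0.5 -0.065 2.65 0 0 0 0"
}}

```text
time: 8.07
tool_pos: [0.5246, 0.2821, 0.2492]
tool_rot: [-0.001, -0.047, 0.999, -0.0]
contact_force: [1.5, -0.1, -0.2]
gripper_width: 0.503
grasp_force: 0.0
```

Request:
{"api": "shift_gripper", "payload": {
  "ticks": "0.5 -0.065 2.65 0 0 0 0;0.5 -0.065 2.65 0 0 0 0;0.5 0 0 0 0 0 0;0.5 0 0 0 0 0 0"
}}

```text
time: 8.57
tool_pos: [0.5178, 0.386, 0.2491]
tool_rot: [-0.001, -0.047, 0.999, -0.001]
contact_force: [-0.4, 1.1, 0.5]
gripper_width: 0.503
grasp_force: 0.0
```

Run:
```python
from h import *
print("cup rim px",proj("top",[*CUP[:2],.09]))
goto(.5205,.385,.144,.08+np.pi/2)
```

```text
cup rim px [314.6445039  196.67842273]
tool shift [-0.0028 -0.0011  0.1051] rv [-0.0013 -0.0019  0.0136] q6 -1.14
```

Scaled: 0.04 m is 2, 0.025 m is 1.25.

Request:
{"api": "shift_gripper", "payload": {
  "ticks": "0.5 -0.15 -0.05 0 0 0 0.014;0.5 0 0 2 0 0 0;0.5 0 0 2 0 0 0;0.5 0 0 1.25 0 0 0;0.5 0 0 0 0 0 0"
}}

```text
time: 9.2
tool_pos: [0.5203, 0.3836, 0.1424]
tool_rot: [-0.002, -0.039, 0.999, -0.001]
contact_force: [-0.2, 0.4, 1.0]
gripper_width: 0.501
grasp_force: 0.0
```

Request:
{"api": "shift_gripper", "payload": {
  "ticks": "0 0 0 0 0 0 0;0 0 0 0 0 0 0;0 0 0 0 0 0 0;0 0 0 0 0 0 0;0 0 0 0 0 0 0"
}}

```text
time: 9.82
tool_pos: [0.5227, 0.3862, 0.1477]
tool_rot: [0.002, -0.04, 0.999, 0.001]
contact_force: [0.6, -0.8, 5.7]
gripper_width: 0.197
grasp_force: 59.5
```

Request:
{"api": "shift_gripper", "payload": {
  "ticks": "0 0 0 -1 0 0 0;0 0 0 -2 0 0 0;0 0 0 -2 0 0 0;0 0 0 0 0 0 0;0 0 0 0 0 0 0"
}}

```text
time: 10.45
tool_pos: [0.5208, 0.3855, 0.2444]
tool_rot: [-0.001, -0.04, 0.999, -0.0]
contact_force: [0.1, 0.5, -2.3]
gripper_width: 0.205
grasp_force: 58.7
```

Run:
```python
from h import *
im=snap("scene","pics/s2.png"); snap("top","pics/t2.png")
c=im[50:200,230:430]; cv2.imwrite("pics/c6.png",cv2.resize(c,None,fx=4,fy=4,interpolation=cv2.INTER_CUBIC))
goto(*CUP[:2],.26,YAW+np.pi/2)
```

```text
tool shift [-0.0257 -0.4264 -0.0166] rv [-0.0017 -0.0039 -0.015 ] q6 -1.13
```

View pics/c6.png

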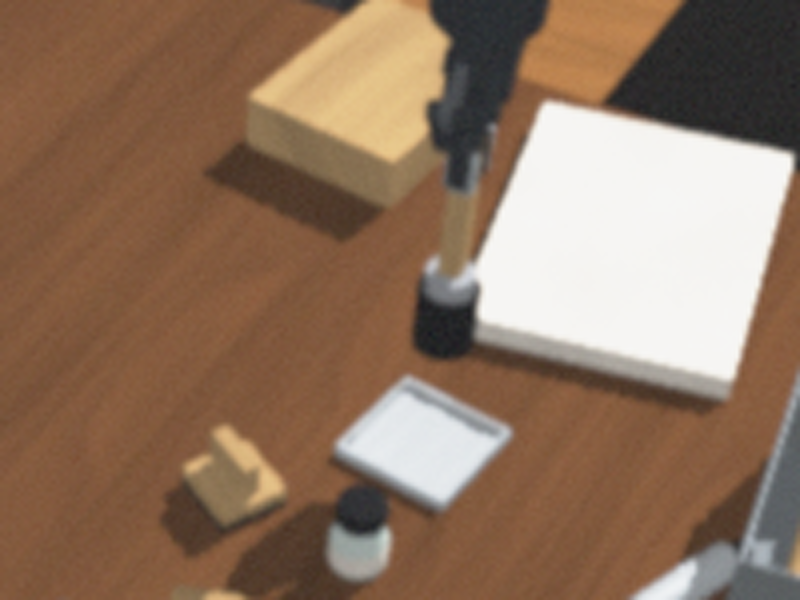

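The brush hangs upright and clear of its tray. Raising it and carrying it over the cup.

Scaled: -0.043 m is -2.15, -0.025 m is -1.25.

Request:
{"api": "shift_gripper", "payload": {
  "ticks": "0 0 0 -1.25 0 0 0;0 0 0 -1.25 0 0 0;0 -0.13 -2.15 0 0 0 0;0 -0.13 -2.15 0 0 0 0;0 -0.13 -2.15 0 0 0 0"
}}

```text
time: 11.18
tool_pos: [0.5387, 0.2563, 0.2931]
tool_rot: [-0.002, -0.04, 0.999, -0.001]
contact_force: [0.0, 0.4, -1.2]
gripper_width: 0.204
grasp_force: 58.9
```

Request:
{"api": "shift_gripper", "payload": {
  "ticks": "0 -0.13 -2.15 0 0 0 0;0 -0.13 -2.15 0 0 0 0;0 -0.13 -2.15 0 0 0 0;0 -0.13 -2.15 0 0 0 0;0 -0.13 -2.15 0 0 0 0"
}}

```text
time: 11.8
tool_pos: [0.5686, 0.0431, 0.2931]
tool_rot: [-0.002, -0.04, 0.999, 0.0]
contact_force: [-0.3, 0.6, -1.4]
gripper_width: 0.2
grasp_force: 58.9
```

Request:
{"api": "shift_gripper", "payload": {
  "ticks": "0 -0.13 -2.15 0 0 0 0;0 -0.1 -1.5 0 0 0 0;0 -0.025 -0.5 0 0 0 0;0 0 0 0 0 0 0;0 0 0 0 0 0 0"
}}

```text
time: 12.42
tool_pos: [0.5808, -0.0368, 0.2948]
tool_rot: [-0.0, -0.04, 0.999, 0.0]
contact_force: [0.6, -0.7, -1.7]
gripper_width: 0.203
grasp_force: 59.0
```

Run:
```python
from h import *
im=snap("scene","pics/s3.png"); 
c=im[130:280,210:410]; cv2.imwrite("pics/c7.png",cv2.resize(c,None,fx=4,fy=4,interpolation=cv2.INTER_CUBIC))
s=manip.state()["tool_pos"]
for z in(.1435,.0935): print(((proj("scene",s-[0,0,z])-[210,130])*4).round())
print(((proj("scene",[*CUP[:2],.09])-[210,130])*4).round())
goto(*CUP[:2],.157,YAW+np.pi/2)
```

```text
[301. 407.]
[302. 353.]
[297. 469.]
tool shift [ 0.0011 -0.001   0.1381] rv [ 0.0005 -0.0004 -0.0137] q6 -1.84
```

View pics/c7.png

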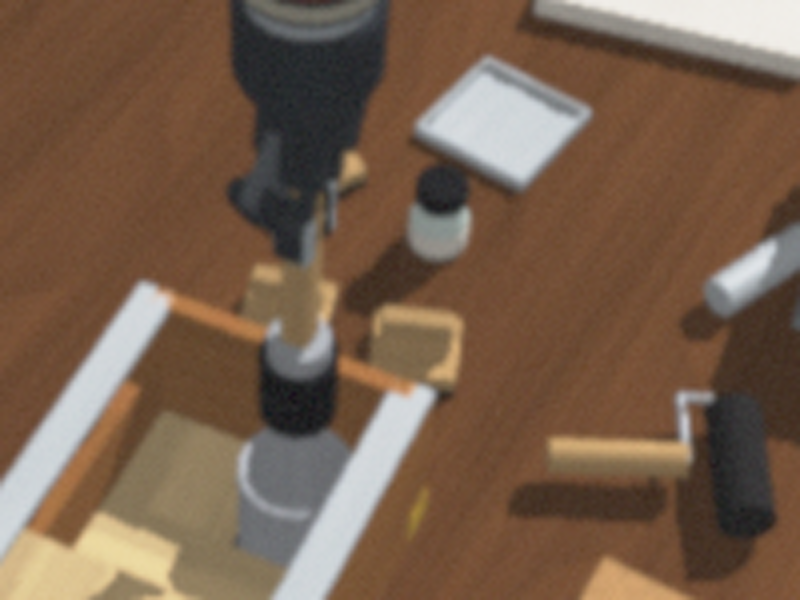

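The head is lined up over the cup, with its bottom at crop px (298,408) where I predicted it. Strokes next.

Scaled: 0.04 m is 2, 0.03 m is 1.5.

Request:
{"api": "shift_gripper", "payload": {
  "ticks": "0 0.05 -0.05 2 0 0 0;0 0 0 2 0 0 0;0 0 0 1.5 0 0 0;0 0 0 1 0 0 0;0 0 0 0.4 0 0 0"
}}

```text
time: 13.1
tool_pos: [0.5796, -0.0383, 0.1562]
tool_rot: [-0.001, -0.04, 0.999, 0.0]
contact_force: [0.1, -0.1, -1.0]
gripper_width: 0.202
grasp_force: 59.0
```

Request:
{"api": "shift_gripper", "payload": {
  "ticks": "0 0 0 0 0 0 0;0 0 0 0 0 0 0"
}}

```text
time: 13.35
tool_pos: [0.5811, -0.0391, 0.159]
tool_rot: [0.001, -0.04, 0.999, -0.0]
contact_force: [0.1, 0.4, -1.7]
gripper_width: 0.203
grasp_force: 59.0
```

Scaled: 0.003 m is 0.15.

Request:
{"api": "shift_gripper", "payload": {
  "ticks": "0 0 0 0.15 0 0 0;0 0 0 0 0 0 0"
}}

```text
time: 13.6
tool_pos: [0.5802, -0.0391, 0.1546]
tool_rot: [0.0, -0.04, 0.999, -0.0]
contact_force: [0.3, 0.8, -2.2]
gripper_width: 0.205
grasp_force: 59.0
```

Request:
{"api": "shift_gripper", "payload": {
  "ticks": "0 0 0 0.1 0 0 0;0 0 0 0 0 0 0"
}}

```text
time: 13.85
tool_pos: [0.5799, -0.039, 0.1521]
tool_rot: [-0.0, -0.04, 0.999, 0.0]
contact_force: [-0.2, 0.6, -1.6]
gripper_width: 0.198
grasp_force: 59.0
```

Request:
{"api": "shift_gripper", "payload": {
  "ticks": "0 0 0 0.1 0 0 0;0 0 0 0 0 0 0"
}}

```text
time: 14.1
tool_pos: [0.5805, -0.039, 0.1517]
tool_rot: [0.0, -0.04, 0.999, -0.0]
contact_force: [-1.6, -0.1, 5.1]
gripper_width: 0.202
grasp_force: 59.8
```

It touched bottom at TCP 0.152, matching the expected 0.1435 offset. Now the remaining strokes.

Scaled: -0.03 m is -1.5.

Request:
{"api": "shift_gripper", "payload": {
  "ticks": "0 0 0 -1.5 0 0 0;0 0 0 -1.5 0 0 0;0 0 0 0 0 0 0;0 0 0 0 0 0 0"
}}

```text
time: 14.6
tool_pos: [0.5794, -0.0389, 0.2087]
tool_rot: [-0.001, -0.04, 0.999, 0.0]
contact_force: [0.4, 0.3, -1.9]
gripper_width: 0.202
grasp_force: 59.1
```

Request:
{"api": "shift_gripper", "payload": {
  "ticks": "0 0 0 1.5 0 0 0;0 0 0 1.25 0 0 0;0 0 0 0.2 0 0 0;0 0 0 0 0 0 0;0 0 0 0 0 0 0"
}}

```text
time: 15.22
tool_pos: [0.5795, -0.0388, 0.1503]
tool_rot: [-0.001, -0.04, 0.999, 0.0]
contact_force: [-0.6, 0.5, 0.3]
gripper_width: 0.202
grasp_force: 59.4
```

Request:
{"api": "shift_gripper", "payload": {
  "ticks": "0 0 0 -1.5 0 0 0;0 0 0 -1.5 0 0 0;0 0 0 0 0 0 0;0 0 0 0 0 0 0"
}}

```text
time: 15.72
tool_pos: [0.5791, -0.0389, 0.209]
tool_rot: [-0.001, -0.04, 0.999, 0.0]
contact_force: [-0.4, 0.1, -2.3]
gripper_width: 0.205
grasp_force: 59.0
```

Request:
{"api": "shift_gripper", "payload": {
  "ticks": "0 0 0 1.5 0 0 0;0 0 0 1.25 0 0 0;0 0 0 0.25 0 0 0;0 0 0 0 0 0 0;0 0 0 0 0 0 0"
}}

```text
time: 16.35
tool_pos: [0.5792, -0.0389, 0.1498]
tool_rot: [-0.001, -0.04, 0.999, 0.0]
contact_force: [-0.1, -0.6, -1.3]
gripper_width: 0.202
grasp_force: 59.1
```

Request:
{"api": "shift_gripper", "payload": {
  "ticks": "0 0 0 -2 0 0 0;0 0 0 -2.5 0 0 0;0 0 0 -2.5 0 0 0;0 0 0 0 0 0 0"
}}

```text
time: 16.85
tool_pos: [0.5821, -0.0394, 0.2965]
tool_rot: [0.004, -0.04, 0.999, -0.001]
contact_force: [0.5, 1.1, -1.5]
gripper_width: 0.205
grasp_force: 59.1
```

Run:
```python
from h import *
goto(.519,.376,.149,.08+np.pi/2)
```

```text
tool shift [0.0314 0.4194 0.1462] rv [-0.0025  0.0089 -0.0007] q6 -1.85
```

Scaled: 0.042 m is 2.1, 0.0025 m is 0.125.

Request:
{"api": "shift_gripper", "payload": {
  "ticks": "0 0.125 2.1 0 0 0 0;0 0.125 2.1 0 0 0 0;0 0.125 2.1 0 0 0 0;0 0.125 2.1 0 0 0 0;0 0.125 2.1 0 0 0 0"
}}

```text
time: 17.48
tool_pos: [0.5497, 0.1705, 0.2883]
tool_rot: [-0.002, -0.04, 0.999, -0.0]
contact_force: [0.1, -0.3, -1.1]
gripper_width: 0.203
grasp_force: 59.3
```

Request:
{"api": "shift_gripper", "payload": {
  "ticks": "0 0.125 2.1 0 0 0 0;0 0.125 2.1 0 0 0 0;0 0.125 2.1 0 0 0 0;0 0.125 2.1 0 0 0 0;0 0.125 2.1 0 0 0 0"
}}

```text
time: 18.1
tool_pos: [0.5207, 0.3786, 0.2881]
tool_rot: [-0.002, -0.04, 0.999, -0.001]
contact_force: [0.7, -0.4, -1.4]
gripper_width: 0.206
grasp_force: 59.3
```

Request:
{"api": "shift_gripper", "payload": {
  "ticks": "0 0 0 1.5 0 0 0;0 0 0 2 0 0 0;0 0 0 1.5 0 0 0;0 0 0 1 0 0 0;0 0 0 0 0 0 0"
}}

```text
time: 18.73
tool_pos: [0.5203, 0.3768, 0.1678]
tool_rot: [-0.003, -0.04, 0.999, -0.001]
contact_force: [0.2, 0.4, -1.1]
gripper_width: 0.207
grasp_force: 59.5
```

Run:
```python
from h import *
goto(.519,.376,.148,.08+np.pi/2)
```

```text
tool shift [ 0.0013 -0.0006  0.0198] rv [-0.0024 -0.0053 -0.0009] q6 -1.14
```

Scaled: 0.014 m is 0.7, 0.004 m is 0.2.

Request:
{"api": "shift_gripper", "payload": {
  "ticks": "0 0.05 0 0.7 -0.002 -0.005 0;0 0 0 0.2 0 0 0;0 0 0 0 0 0 0"
}}

```text
time: 19.1
tool_pos: [0.521, 0.3776, 0.1535]
tool_rot: [0.003, -0.04, 0.999, 0.001]
contact_force: [1.1, 0.2, -1.7]
gripper_width: 0.201
grasp_force: 59.5
```

Request:
{"api": "shift_gripper", "payload": {
  "ticks": "0 0 0 0.1 0 0 0;0 0 0 0 0 0 0"
}}

```text
time: 19.35
tool_pos: [0.5211, 0.3777, 0.1516]
tool_rot: [0.003, -0.04, 0.999, 0.001]
contact_force: [-0.2, -0.2, -1.8]
gripper_width: 0.2
grasp_force: 59.5
```

Request:
{"api": "shift_gripper", "payload": {
  "ticks": "0 0 0 0.1 0 0 0;0 0 0 0 0 0 0"
}}

```text
time: 19.6
tool_pos: [0.5209, 0.3776, 0.1491]
tool_rot: [0.002, -0.04, 0.999, 0.001]
contact_force: [-0.1, -0.1, -2.3]
gripper_width: 0.202
grasp_force: 59.5
```

Scaled: 0.002 m is 0.1.

Request:
{"api": "shift_gripper", "payload": {
  "ticks": "0 0 0 0.1 0 0 0;0 0 0 0 0 0 0"
}}

```text
time: 19.85
tool_pos: [0.5208, 0.3776, 0.147]
tool_rot: [0.002, -0.04, 0.999, 0.001]
contact_force: [-0.2, 0.4, -1.6]
gripper_width: 0.205
grasp_force: 59.5
```

Request:
{"api": "shift_gripper", "payload": {
  "ticks": "0 0 0 0.05 0 0 0;0 0 0 0 0 0 0"
}}

```text
time: 20.1
tool_pos: [0.5209, 0.3777, 0.1462]
tool_rot: [0.002, -0.04, 0.999, 0.001]
contact_force: [0.3, 0.6, -1.3]
gripper_width: 0.202
grasp_force: 59.5
```

Scaled: 0.001 m is 0.05.

Request:
{"api": "shift_gripper", "payload": {
  "ticks": "0 0 0 0.05 0 0 0;0 0 0 0 0 0 0"
}}

```text
time: 20.35
tool_pos: [0.5212, 0.3777, 0.1459]
tool_rot: [0.003, -0.04, 0.999, 0.001]
contact_force: [0.4, -0.7, 1.1]
gripper_width: 0.204
grasp_force: 59.9
```

Request:
{"api": "shift_gripper", "payload": {
  "ticks": "0 0 0 0.05 0 0 0;0 0 0 0 0 0 0"
}}

```text
time: 20.6
tool_pos: [0.5215, 0.3778, 0.1458]
tool_rot: [0.003, -0.04, 0.999, 0.001]
contact_force: [-0.6, -1.5, 5.3]
gripper_width: 0.203
grasp_force: 60.5
```

Contact. Release and rise, then check.

The rows are not in the units I measure in: shifts go in units of 20 mm. I convert before sending: -0.001 m is -0.05.

Request:
{"api": "shift_gripper", "payload": {
  "ticks": "0.5 0 0 -0.05 0 0 0;0.5 0 0 0 0 0 0;0.5 0 0 0 0 0 0"
}}

```text
time: 20.98
tool_pos: [0.5209, 0.3776, 0.145]
tool_rot: [0.002, -0.04, 0.999, 0.001]
contact_force: [0.5, -0.4, -0.3]
gripper_width: 0.497
grasp_force: 0.0
```

Request:
{"api": "shift_gripper", "payload": {
  "ticks": "0.5 0 0 -1.5 0 0 0;0.5 0 0 -2.5 0 0 0;0.5 0 0 -1.5 0 0 0;0.5 0 -2.5 0 0 0 0;0.5 0 -2.5 0 0 0 0"
}}

```text
time: 21.6
tool_pos: [0.5285, 0.277, 0.2557]
tool_rot: [0.003, -0.04, 0.999, 0.001]
contact_force: [0.6, -0.6, -0.0]
gripper_width: 0.494
grasp_force: 0.0
```

Run:
```python
from h import *
im=snap("top","pics/t3.png"); sc=snap("scene","pics/s4.png")
a=cv2.resize(im[180:290,100:280],None,fx=4,fy=4); b=cv2.resize(sc[100:205,310:370],None,fx=4,fy=4)
o=np.zeros((600,800,3),np.uint8);o[:440,:720]=a;  cv2.imwrite("pics/c8.png",o)
cv2.imwrite("pics/c9.png",b)
blocks(im)
```

```text
block [0.4777 0.1247 0.016 ] sides [58. 62.] angles [-1.269  0.302]
block [0.5706 0.1404 0.016 ] sides [58. 62.] angles [-1.171  0.392]
```

View pics/c8.png

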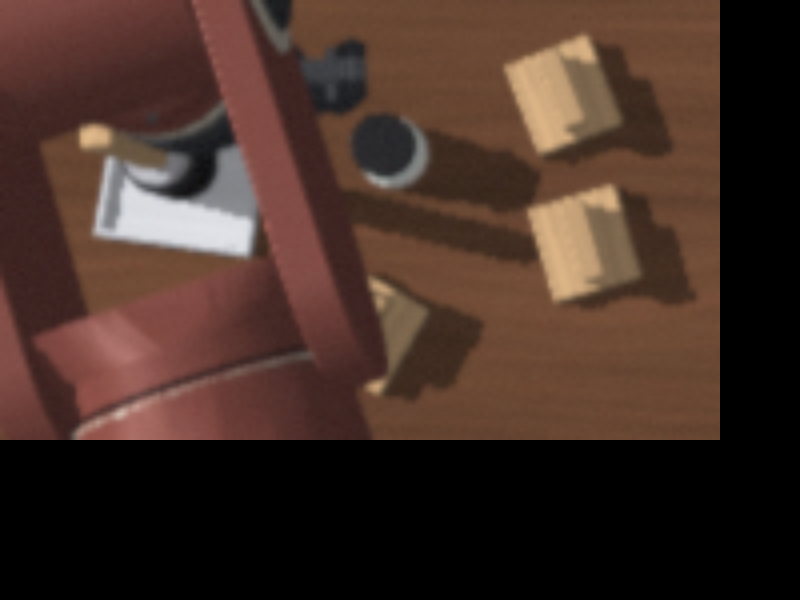

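View pics/c9.png

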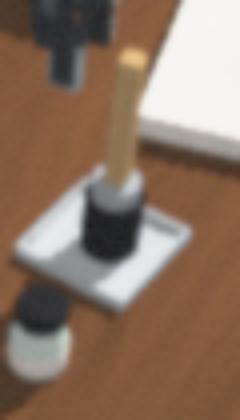

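The brush stands upright on the tray, and the jar at crop px (388,148) is undisturbed. Now the block at (0.571, 0.140).

Run:
```python
from h import *
goto(.5706,.1404,.14,.392+np.pi/2)
j=onz("top",[100+383/4,180+145/4],.062);print("jar",j)
```

```text
tool shift [-0.031  -0.1367  0.1152] rv [-2.000e-04  5.300e-03 -3.169e-01] q6 -1.29
jar [0.52999052 0.24296002 0.062     ]
```

Scaled: -0.046 m is -2.3, -0.045 m is -2.25.

Request:
{"api": "shift_gripper", "payload": {
  "ticks": "0.45 -0.5 -2.25 1 0 0.005 0;0.45 -0.5 -2.25 1 0 0 0;0.45 -0.55 -2.3 1 0 0 0;0.45 0 0 1 0 0 -0.158;0.45 0 0 1 0 0 -0.158"
}}

```text
time: 22.32
tool_pos: [0.5703, 0.1445, 0.154]
tool_rot: [0.0, -0.198, 0.98, 0.001]
contact_force: [0.3, -0.6, 0.6]
gripper_width: 0.449
grasp_force: 0.0
```

Request:
{"api": "shift_gripper", "payload": {
  "ticks": "0.45 0 0 0.75 0 0 0;0.45 0 0 0 0 0 0;0.45 0 0 0 0 0 0"
}}

```text
time: 22.7
tool_pos: [0.5706, 0.1452, 0.1407]
tool_rot: [0.001, -0.196, 0.981, 0.001]
contact_force: [0.3, -0.1, 1.0]
gripper_width: 0.45
grasp_force: 0.0
```

Run:
```python
from h import *
blocks(snap("top","pics/t4.png"))
goto(.5706,.1404,.025,.392+np.pi/2)
```

```text
block [0.4215 0.2587 0.016 ] sides [62. 58.] angles [-0.491  1.067]
tool shift [ 0.0023 -0.0045  0.1161] rv [0.0014 0.0025 0.0027] q6 -1.84
```

Scaled: 0.04 m is 2, 0.03 m is 1.5.

Request:
{"api": "shift_gripper", "payload": {
  "ticks": "0.45 0.1 -0.225 1.5 0 0 0;0.45 0 0 2 0 0 0;0.45 0 0 1.5 0 0 0;0.45 0 0 0.85 0 0 0;0.45 0 0 0 0 0 0"
}}

```text
time: 23.38
tool_pos: [0.5695, 0.1402, 0.0223]
tool_rot: [-0.001, -0.196, 0.981, 0.001]
contact_force: [1.2, -0.2, 0.5]
gripper_width: 0.45
grasp_force: 0.0
```

Request:
{"api": "shift_gripper", "payload": {
  "ticks": "0 0 0 0 0 0 0;0 0 0 0 0 0 0;0 0 0 0 0 0 0;0 0 0 0 0 0 0"
}}

```text
time: 23.88
tool_pos: [0.5716, 0.1404, 0.025]
tool_rot: [0.002, -0.196, 0.981, 0.001]
contact_force: [-0.3, 0.1, 6.4]
gripper_width: 0.177
grasp_force: 60.8
```

Request:
{"api": "shift_gripper", "payload": {
  "ticks": "0 0 0 -1.5 0 0 0;0 0 0 -2.5 0 0 0;0 0 0 -2.5 0 0 0;0 0 0 -2 0 0 0;0 0 0 0 0 0 0"
}}

```text
time: 24.5
tool_pos: [0.5723, 0.1401, 0.1975]
tool_rot: [0.004, -0.196, 0.981, 0.001]
contact_force: [-0.4, 0.5, -1.1]
gripper_width: 0.175
grasp_force: 59.9
```

Run:
```python
from h import *
goto(*ch(.0375,.0485)[:2],.2,YAW+np.pi/2)
```

```text
tool shift [ 0.0838 -0.2387 -0.0031] rv [0.0009 0.0085 0.301 ] q6 -1.85
```

Request:
{"api": "shift_gripper", "payload": {
  "ticks": "0 0.7 -2 0 0 0 0;0 0.7 -2 0 0 0 0;0 0.7 -2 0 0 0 0;0 0.7 -2 0 0 0 0;0 0.7 -2 0 0 0 0"
}}

```text
time: 25.12
tool_pos: [0.581, -0.0728, 0.1896]
tool_rot: [-0.002, -0.196, 0.981, 0.002]
contact_force: [0.1, -0.1, -1.5]
gripper_width: 0.171
grasp_force: 59.9
```

Request:
{"api": "shift_gripper", "payload": {
  "ticks": "0 0.7 -1.95 0 0 0 0;0 0 0 0 0 0 0.15;0 0 0 0 0 0.005 0.15;0 0 0 0 0 0 0;0 0 0 0 0 0 0"
}}

```text
time: 25.75
tool_pos: [0.5838, -0.1128, 0.1909]
tool_rot: [-0.004, -0.049, 0.999, 0.001]
contact_force: [1.0, -0.3, -1.3]
gripper_width: 0.172
grasp_force: 59.9
```

Run:
```python
from h import *
goto(*ch(.0375,.0485)[:2],.066,YAW+np.pi/2)
```

```text
tool shift [-0.0038 -0.0003  0.1249] rv [ 0.0024 -0.0069  0.0032] q6 -1.98
```

Scaled: 0.04 m is 2, 0.03 m is 1.5.

Request:
{"api": "shift_gripper", "payload": {
  "ticks": "0 -0.2 0 0 0.002 -0.005 0.003;0 0 0 2 0 0 0;0 0 0 2 0 0 0;0 0 0 1.5 0 0 0;0 0 0 0.5 0 0 0"
}}

```text
time: 26.38
tool_pos: [0.587, -0.1121, 0.0698]
tool_rot: [-0.002, -0.046, 0.999, 0.001]
contact_force: [0.3, 0.3, -0.9]
gripper_width: 0.172
grasp_force: 59.9
```

Request:
{"api": "shift_gripper", "payload": {
  "ticks": "0 0 0 0.15 0 0 0;0 0 0 0 0 0 0"
}}

```text
time: 26.62
tool_pos: [0.5896, -0.1131, 0.0709]
tool_rot: [0.001, -0.046, 0.999, -0.001]
contact_force: [-0.3, 0.2, -0.5]
gripper_width: 0.174
grasp_force: 59.9
```

Request:
{"api": "shift_gripper", "payload": {
  "ticks": "0 0 0 0.1 0 0 0;0 0 0 0 0 0 0"
}}

```text
time: 26.88
tool_pos: [0.5889, -0.1129, 0.0681]
tool_rot: [0.001, -0.046, 0.999, -0.0]
contact_force: [-0.2, 0.8, -1.9]
gripper_width: 0.174
grasp_force: 59.9
```

Scaled: 0.003 m is 0.15, -0.001 m is -0.05.

Request:
{"api": "shift_gripper", "payload": {
  "ticks": "0 -0.05 0 0.15 0 0 0;0 0 0 0 0 0 0"
}}

```text
time: 27.12
tool_pos: [0.59, -0.1129, 0.0651]
tool_rot: [0.001, -0.046, 0.999, -0.0]
contact_force: [0.1, 0.1, 1.8]
gripper_width: 0.173
grasp_force: 60.3
```

Request:
{"api": "shift_gripper", "payload": {
  "ticks": "0 0 0 0.1 0 0 0;0 0 0 0 0 0 0"
}}

```text
time: 27.38
tool_pos: [0.5902, -0.113, 0.065]
tool_rot: [0.0, -0.046, 0.999, -0.0]
contact_force: [-6.5, 0.4, 12.8]
gripper_width: 0.176
grasp_force: 61.7
```

Scaled: -0.002 m is -0.1, 0.002 m is 0.1.

Request:
{"api": "shift_gripper", "payload": {
  "ticks": "0 0.1 0 -0.1 0 0 0;0.42 0 0 0 0 0 0;0.42 0 0 0 0 0 0;0.42 0 0 0 0 0 0"
}}

```text
time: 27.88
tool_pos: [0.5873, -0.1124, 0.064]
tool_rot: [-0.0, -0.046, 0.999, 0.0]
contact_force: [-1.0, 1.5, 1.4]
gripper_width: 0.422
grasp_force: 0.0
```

Request:
{"api": "shift_gripper", "payload": {
  "ticks": "0.42 0 0 -1 0 0 0;0.42 0 0 -2 0 0 0;0.42 0 0 -2.5 0 0 0;0.42 0 0 -2.5 0 0 0"
}}

```text
time: 28.38
tool_pos: [0.5876, -0.1133, 0.2274]
tool_rot: [0.001, -0.046, 0.999, -0.001]
contact_force: [0.8, 0.4, 1.1]
gripper_width: 0.42
grasp_force: 0.0
```

Request:
{"api": "shift_gripper", "payload": {
  "ticks": "0.42 0 2.5 0 0 0 0;0.42 0 2.5 0 0 0 0;0.42 0 2.5 0 0 0 0;0.42 0 2.5 0 0 0 0;0.42 0 0 0 0 0 0"
}}

```text
time: 29.0
tool_pos: [0.569, 0.0888, 0.2259]
tool_rot: [0.001, -0.048, 0.999, -0.0]
contact_force: [0.3, 0.7, -0.2]
gripper_width: 0.419
grasp_force: 0.0
```

Run:
```python
from h import *
goto(.4777,.1247,.14,.302+np.pi/2)
```

```text
tool shift [0.0876 0.0446 0.0857] rv [-0.0009  0.0022 -0.2054] q6 -1.64
```

Run:
```python
from h import *
blocks(snap("top","pics/t5.png"))
```

```text
block [0.45   0.2299 0.016 ] sides [62. 58.] angles [-0.454  1.104]
```

Request:
{"api": "shift_gripper", "payload": {
  "ticks": "0.42 1.45 0.75 1 0 0 0;0.42 1.45 0.75 1 0 0 0;0.42 1.45 0.75 1 0 0 0;0.42 0 0 1 0 0 -0.102;0.42 0 0 0 0 0 -0.102"
}}

```text
time: 29.68
tool_pos: [0.4773, 0.1216, 0.1429]
tool_rot: [-0.001, -0.149, 0.989, -0.001]
contact_force: [-1.0, 0.2, 0.2]
gripper_width: 0.423
grasp_force: 0.0
```

Request:
{"api": "shift_gripper", "payload": {
  "ticks": "0.42 0 0 0 0 0 0;0.42 0 0 0 0 0 0"
}}

```text
time: 29.92
tool_pos: [0.479, 0.1223, 0.1451]
tool_rot: [0.001, -0.146, 0.989, -0.0]
contact_force: [0.4, 0.8, -0.4]
gripper_width: 0.419
grasp_force: 0.0
```

Run:
```python
from h import *
blocks(snap("top","pics/t6.png"));snap("scene","pics/s6.png")
goto(.4777,.1247,.025,.302+np.pi/2)
```

```text
tool shift [0.0006 0.0024 0.1199] rv [-0.0008  0.001  -0.0074] q6 -1.76
```

Block C was knocked to (0.450, 0.230), and B was left alone. Grasping B.

Request:
{"api": "shift_gripper", "payload": {
  "ticks": "0.42 0.025 0.1 1.5 0 0 0;0.42 0 0 2 0 0 0;0.42 0 0 1.5 0 0 0;0.42 0 0 0.95 0 0 0;0.42 0 0 0 0 0 0"
}}

```text
time: 30.65
tool_pos: [0.4759, 0.1246, 0.0237]
tool_rot: [-0.002, -0.147, 0.989, -0.0]
contact_force: [-0.5, 0.2, 0.5]
gripper_width: 0.414
grasp_force: 0.0
```

Request:
{"api": "shift_gripper", "payload": {
  "ticks": "0 0 0 0 0 0 0;0 0 0 0 0 0 0;0 0 0 0 0 0 0;0 0 0 0 0 0 0"
}}

```text
time: 31.15
tool_pos: [0.4784, 0.1249, 0.0267]
tool_rot: [0.001, -0.148, 0.989, -0.0]
contact_force: [-1.3, -1.1, 6.1]
gripper_width: 0.17
grasp_force: 60.7
```

Request:
{"api": "shift_gripper", "payload": {
  "ticks": "0 0 0 -1.5 0 0 0;0 0 0 -2.5 0 0 0;0 0 0 -2.5 0 0 0;0 0 0 -2 0 0 0;0 0 0 0 0 0 0"
}}

```text
time: 31.78
tool_pos: [0.4793, 0.1251, 0.1992]
tool_rot: [0.004, -0.148, 0.989, -0.0]
contact_force: [0.4, -1.3, -1.2]
gripper_width: 0.176
grasp_force: 59.9
```

Run:
```python
from h import *
goto(*ch(-.0375,.0485)[:2],.2,YAW+np.pi/2)
```

```text
tool shift [ 0.04   -0.2436 -0.0007] rv [-0.0011  0.0075  0.2019] q6 -1.76
```

Scaled: -0.0405 m is -2.025, 0.0065 m is 0.325.

Request:
{"api": "shift_gripper", "payload": {
  "ticks": "0 0.325 -2.025 0 0 0 0;0 0.325 -2.025 0 0 0 0;0 0.325 -2.025 0 0 0 0;0 0.325 -2.025 0 0 0 0;0 0.325 -2.025 0 0 0 0"
}}

```text
time: 32.4
tool_pos: [0.504, -0.0792, 0.1925]
tool_rot: [-0.002, -0.148, 0.989, 0.001]
contact_force: [0.0, 0.1, -0.6]
gripper_width: 0.173
grasp_force: 59.9
```

Request:
{"api": "shift_gripper", "payload": {
  "ticks": "0 0.325 -2.025 0 0 0 0;0 0 0 0 0 0 0.1;0 0 0 0 0 0 0.1;0 0 0 0 0 0 0;0 0 0 0 0 0 0"
}}

```text
time: 33.02
tool_pos: [0.5102, -0.1186, 0.1939]
tool_rot: [-0.001, -0.049, 0.999, 0.0]
contact_force: [0.0, 0.6, -1.3]
gripper_width: 0.172
grasp_force: 59.9
```

Run:
```python
from h import *
goto(*ch(-.0375,.0485)[:2],.067,YAW+np.pi/2)
```

```text
tool shift [-0.0021 -0.0012  0.1269] rv [ 0.0006 -0.002   0.0035] q6 -2.04
```

Request:
{"api": "shift_gripper", "payload": {
  "ticks": "0 -0.05 -0.05 1 0 0 0.003;0 0 0 2 0 0 0;0 0 0 2 0 0 0;0 0 0 1 0 0 0;0 0 0 0 0 0 0"
}}

```text
time: 33.65
tool_pos: [0.5095, -0.1189, 0.0717]
tool_rot: [-0.003, -0.047, 0.999, 0.001]
contact_force: [-0.2, 0.9, -0.9]
gripper_width: 0.168
grasp_force: 59.9
```

Request:
{"api": "shift_gripper", "payload": {
  "ticks": "0 0 0 0.2 0 0 0;0 0 0 0 0 0 0"
}}

```text
time: 33.9
tool_pos: [0.5126, -0.1201, 0.0722]
tool_rot: [0.001, -0.047, 0.999, -0.001]
contact_force: [0.9, 0.4, -1.7]
gripper_width: 0.172
grasp_force: 59.9
```

Request:
{"api": "shift_gripper", "payload": {
  "ticks": "0 0 0 0.15 0 0 0;0 0 0 0 0 0 0"
}}

```text
time: 34.15
tool_pos: [0.5121, -0.1199, 0.0686]
tool_rot: [0.0, -0.047, 0.999, -0.0]
contact_force: [-0.4, -0.1, -1.9]
gripper_width: 0.173
grasp_force: 59.9
```

Run:
```python
from h import *
goto(*ch(-.0375,.0485)[:2],.067,YAW+np.pi/2)
```

```text
tool shift [-0.0001  0.0004  0.0016] rv [-0.0006  0.0004 -0.0011] q6 -2.04
```

Scaled: 0.002 m is 0.1.

Request:
{"api": "shift_gripper", "payload": {
  "ticks": "0 0 0 0.1 0 0 0;0 0 0 0 0 0 0"
}}

```text
time: 34.4
tool_pos: [0.5122, -0.12, 0.0667]
tool_rot: [0.0, -0.047, 0.999, -0.0]
contact_force: [-0.5, -0.7, 0.6]
gripper_width: 0.169
grasp_force: 60.1
```

Request:
{"api": "shift_gripper", "payload": {
  "ticks": "0 0 0 0.05 0 0 0;0 0 0 0 0 0 0"
}}

```text
time: 34.65
tool_pos: [0.5123, -0.12, 0.0667]
tool_rot: [0.0, -0.047, 0.999, -0.0]
contact_force: [-3.2, 1.0, 6.8]
gripper_width: 0.172
grasp_force: 61.1
```

Request:
{"api": "shift_gripper", "payload": {
  "ticks": "0 0 0 0.05 0 0 0;0 0 0 0 0 0 0"
}}

```text
time: 34.9
tool_pos: [0.5123, -0.12, 0.0667]
tool_rot: [-0.0, -0.047, 0.999, -0.0]
contact_force: [-6.6, 2.2, 13.0]
gripper_width: 0.173
grasp_force: 61.9
```

Request:
{"api": "shift_gripper", "payload": {
  "ticks": "0 0 0 -0.1 0 0 0;0.42 0 0 0 0 0 0;0.42 0 0 0 0 0 0;0.42 0 0 0 0 0 0"
}}

```text
time: 35.4
tool_pos: [0.5118, -0.1198, 0.0661]
tool_rot: [-0.0, -0.047, 0.999, -0.0]
contact_force: [-0.9, -0.4, 0.0]
gripper_width: 0.418
grasp_force: 0.0
```

Request:
{"api": "shift_gripper", "payload": {
  "ticks": "0.42 0 0 -1 0 0 0;0.42 0 0 -2 0 0 0;0.42 0 0 -2.5 0 0 0;0.42 0 0 -2.5 0 0 0;0.42 0 0 0 0 0 0"
}}

```text
time: 36.02
tool_pos: [0.5146, -0.1208, 0.2322]
tool_rot: [0.005, -0.047, 0.999, -0.002]
contact_force: [-0.7, -0.2, 0.5]
gripper_width: 0.417
grasp_force: 0.0
```

Run:
```python
from h import *
blocks(snap("top","pics/t7.png")); snap("scene","pics/s7.png")
goto(.45,.23,.14,-.454+np.pi/2)
```

```text
block [0.45   0.2299 0.016 ] sides [61. 58.] angles [-0.451  1.107]
tool shift [0.0293 0.3542 0.0863] rv [-5.000e-04  1.000e-03  5.472e-01] q6 -2.04
```

Scaled: 0.0443 m is 2.215, 0.0037 m is 0.185.

Request:
{"api": "shift_gripper", "payload": {
  "ticks": "0.42 0.185 2.215 0 0 0 0;0.42 0.185 2.215 0 0 0 0;0.42 0.185 2.215 0 0 0 0;0.42 0.185 2.215 0 0 0 0;0.42 0.185 2.215 0 0 0 0"
}}

```text
time: 36.75
tool_pos: [0.4713, 0.1003, 0.2236]
tool_rot: [-0.002, -0.047, 0.999, -0.0]
contact_force: [-0.0, 0.5, -0.8]
gripper_width: 0.418
grasp_force: 0.0
```

Request:
{"api": "shift_gripper", "payload": {
  "ticks": "0.42 0.185 2.215 0 0 0 0;0.42 0.185 2.215 0 0 0 0;0.42 0.185 2.215 0 0 0 0;0.42 0 0 1 0 0 0.182;0.42 0 0 1.5 0 0 0.182"
}}

```text
time: 37.38
tool_pos: [0.4487, 0.2308, 0.1741]
tool_rot: [-0.001, 0.137, 0.991, -0.001]
contact_force: [0.2, 0.2, 0.0]
gripper_width: 0.416
grasp_force: 0.0
```

Request:
{"api": "shift_gripper", "payload": {
  "ticks": "0.42 0 0 1.5 0 0 0.182;0.42 0 0 0 0 0 0;0.42 0 0 0 0 0 0"
}}

```text
time: 37.75
tool_pos: [0.4494, 0.2302, 0.1461]
tool_rot: [-0.0, 0.223, 0.975, -0.0]
contact_force: [0.4, -0.4, 0.4]
gripper_width: 0.422
grasp_force: 0.0
```

Run:
```python
from h import *
goto(.45,.23,.024,-.452+np.pi/2)
```

```text
tool shift [-0.0007  0.0002  0.1221] rv [-0.0008 -0.0003  0.0017] q6 -0.79
```

Scaled: 0.04 m is 2, 0.03 m is 1.5.

Request:
{"api": "shift_gripper", "payload": {
  "ticks": "0.42 -0.035 0 1.5 0 0 0;0.42 0 0 2 0 0 0;0.42 0 0 1.5 0 0 0;0.42 0 0 1.05 0 0 0;0.42 0 0 0 0 0 0"
}}

```text
time: 38.38
tool_pos: [0.4497, 0.2297, 0.0248]
tool_rot: [-0.001, 0.224, 0.975, -0.001]
contact_force: [-0.2, 0.1, 0.3]
gripper_width: 0.421
grasp_force: 0.0
```

Request:
{"api": "shift_gripper", "payload": {
  "ticks": "0 0 0 0 0 0 0;0 0 0 0 0 0 0;0 0 0 0 0 0 0;0 0 0 0 0 0 0"
}}

```text
time: 38.88
tool_pos: [0.4519, 0.2305, 0.0273]
tool_rot: [0.002, 0.224, 0.975, 0.001]
contact_force: [-0.8, -0.7, 7.2]
gripper_width: 0.172
grasp_force: 61.9
```

Request:
{"api": "shift_gripper", "payload": {
  "ticks": "0 0 0 -1.5 0 0 0;0 0 0 -2.5 0 0 0;0 0 0 -2.5 0 0 0;0 0 0 -2.5 0 0 0;0 0 0 0 0 0 0"
}}

```text
time: 39.5
tool_pos: [0.4527, 0.2309, 0.211]
tool_rot: [0.004, 0.224, 0.974, 0.003]
contact_force: [0.6, -0.3, -2.2]
gripper_width: 0.173
grasp_force: 60.9
```

Run:
```python
from h import *
goto(*ch(-.0375,.1235)[:2],.2,YAW+np.pi/2)
```

```text
tool shift [-0.1676 -0.2252  0.0107] rv [ 0.0047  0.0093 -0.5469] q6 -0.79
```

Scaled: -0.0375 m is -1.875, -0.028 m is -1.4.

Request:
{"api": "shift_gripper", "payload": {
  "ticks": "0 -1.4 -1.875 0 0 0 0;0 -1.4 -1.875 0 0 0 0;0 -1.4 -1.875 0 0 0 0;0 -1.4 -1.875 0 0 0 0;0 -1.4 -1.875 0 0 0 0"
}}

```text
time: 40.12
tool_pos: [0.493, -0.0012, 0.2034]
tool_rot: [-0.001, 0.224, 0.975, -0.0]
contact_force: [0.6, 0.5, -0.9]
gripper_width: 0.176
grasp_force: 60.9
```

Request:
{"api": "shift_gripper", "payload": {
  "ticks": "0 -1.4 -1.875 0 0 0 0;0 0 0 0 0 0 -0.182;0 0 0 0 0 0 -0.182;0 0 0 0 0 0 -0.182;0 0 0 0 0 0 0"
}}

```text
time: 40.75
tool_pos: [0.5018, -0.0457, 0.2036]
tool_rot: [-0.001, -0.046, 0.999, 0.0]
contact_force: [-0.8, -0.0, -1.1]
gripper_width: 0.17
grasp_force: 60.9
```

Request:
{"api": "shift_gripper", "payload": {
  "ticks": "0 0 0 0 0 0 0"
}}

```text
time: 40.88
tool_pos: [0.5022, -0.0457, 0.2043]
tool_rot: [-0.001, -0.045, 0.999, 0.0]
contact_force: [0.2, -0.7, -1.5]
gripper_width: 0.178
grasp_force: 60.9
```

Run:
```python
from h import *
goto(*ch(-.0375,.1235)[:2],.067,YAW+np.pi/2)
```

```text
tool shift [-0.0031  0.0005  0.1373] rv [ 0.0002 -0.0014 -0.0035] q6 -1.9
```

Request:
{"api": "shift_gripper", "payload": {
  "ticks": "0 -0.1 0 1 0 0 0;0 0 0 2 0 0 0;0 0 0 2 0 0 0;0 0 0 1.25 0 0 0;0 0 0 0 0 0 0"
}}

```text
time: 41.5
tool_pos: [0.5019, -0.0449, 0.0764]
tool_rot: [-0.003, -0.046, 0.999, 0.001]
contact_force: [0.7, -0.2, -1.2]
gripper_width: 0.168
grasp_force: 60.8
```

Request:
{"api": "shift_gripper", "payload": {
  "ticks": "0 0 0 0.25 0 0 0;0 0 0 0 0 0 0"
}}

```text
time: 41.75
tool_pos: [0.5055, -0.0458, 0.0762]
tool_rot: [0.001, -0.047, 0.999, -0.0]
contact_force: [0.1, -1.1, -1.5]
gripper_width: 0.169
grasp_force: 60.9
```

Request:
{"api": "shift_gripper", "payload": {
  "ticks": "0 0 0 0.15 0 0 0;0 0 0 0 0 0 0"
}}

```text
time: 42.0
tool_pos: [0.5049, -0.0457, 0.0726]
tool_rot: [0.0, -0.047, 0.999, -0.0]
contact_force: [0.4, 0.2, -2.0]
gripper_width: 0.174
grasp_force: 60.9
```

Run:
```python
from h import *
goto(*ch(-.0375,.1235)[:2],.067,YAW+np.pi/2)
```

```text
tool shift [-0.0002  0.0009  0.0056] rv [-0.0006  0.0006 -0.0011] q6 -1.9
```

Request:
{"api": "shift_gripper", "payload": {
  "ticks": "0 0 0 0.2 0 0 0;0 0 0 0 0 0 0"
}}

```text
time: 42.25
tool_pos: [0.5044, -0.0456, 0.0679]
tool_rot: [-0.0, -0.047, 0.999, -0.0]
contact_force: [0.5, -0.2, -1.0]
gripper_width: 0.172
grasp_force: 60.9
```

Request:
{"api": "shift_gripper", "payload": {
  "ticks": "0 0 0 0.1 0 0 0;0 0 0 0 0 0 0"
}}

```text
time: 42.5
tool_pos: [0.5052, -0.0459, 0.0674]
tool_rot: [0.0, -0.047, 0.999, -0.0]
contact_force: [-2.6, -0.3, 5.1]
gripper_width: 0.173
grasp_force: 61.7
```

Request:
{"api": "shift_gripper", "payload": {
  "ticks": "0 0 0 0.05 0 0 0;0 0 0 0 0 0 0"
}}

```text
time: 42.75
tool_pos: [0.5053, -0.0458, 0.0673]
tool_rot: [0.0, -0.047, 0.999, -0.0]
contact_force: [-6.0, 0.1, 10.6]
gripper_width: 0.175
grasp_force: 62.7
```

All three blocks touched down at z 0.040, the floor height. Release and go back for the hatch.

Request:
{"api": "shift_gripper", "payload": {
  "ticks": "0 0 0 -0.1 0 0 0;0.42 0 0 0 0 0 0;0.42 0 0 0 0 0 0;0.42 0 0 0 0 0 0"
}}

```text
time: 43.25
tool_pos: [0.5055, -0.0473, 0.0681]
tool_rot: [0.001, -0.047, 0.999, -0.002]
contact_force: [-1.0, -6.7, 1.9]
gripper_width: 0.416
grasp_force: 0.0
```

Request:
{"api": "shift_gripper", "payload": {
  "ticks": "0.42 0 0 -1 0 0 0;0.42 0 0 -2 0 0 0;0.42 0 0 -2.5 0 0 0;0.42 0 0 -2.5 0 0 0;0.42 0 0 0 0 0 0"
}}

```text
time: 43.88
tool_pos: [0.5075, -0.0463, 0.2329]
tool_rot: [0.005, -0.047, 0.999, -0.002]
contact_force: [0.5, 0.2, -0.3]
gripper_width: 0.419
grasp_force: 0.0
```

Run:
```python
from h import *
im=snap("top","pics/t8.png")
# dark grip of the parked hatch: darker than deck
m=(im[...,2].astype(int)<120).astype(np.uint8)*255
c=proj("top",ch(0,-.086,.146)).astype(int); print("pred",c)
M=np.zeros_like(m);M[c[1]-30:c[1]+30,c[0]-18:c[0]+18]=m[c[1]-30:c[1]+30,c[0]-18:c[0]+18]
for k in cv2.findContours(M,0,2)[0]:
    if cv2.contourArea(k)>60: print(cv2.boundingRect(k),cv2.minAreaRect(k))
goto(*ch(0,-.086)[:2],.2,YAW+np.pi/2)
```

```text
pred [412 202]
(394, 185, 24, 42) ((405.3391418457031, 205.15931701660156), (42.733421325683594, 21.525569915771484), 83.1572265625)
tool shift [-0.0367 -0.2083  0.0303] rv [-0.002   0.0047 -0.0011] q6 -1.9
```

Scaled: -0.0416 m is -2.08, -0.0073 m is -0.365.

Request:
{"api": "shift_gripper", "payload": {
  "ticks": "0.6 -0.365 -2.08 0 0 0 0;0.6 -0.365 -2.08 0 0 0 0;0.6 -0.365 -2.08 0 0 0 0;0.6 -0.365 -2.08 0 0 0 0;0.6 -0.365 -2.08 0 0 0 0"
}}

```text
time: 44.55
tool_pos: [0.5598, -0.2502, 0.2245]
tool_rot: [-0.002, -0.047, 0.999, 0.001]
contact_force: [0.6, -0.5, -0.6]
gripper_width: 0.601
grasp_force: 0.0
```

Request:
{"api": "shift_gripper", "payload": {
  "ticks": "0.6 0 0 1 0 0 0;0.6 0 0 0 0 0 0"
}}

```text
time: 44.8
tool_pos: [0.5583, -0.2479, 0.2026]
tool_rot: [-0.003, -0.046, 0.999, 0.002]
contact_force: [-0.5, -1.1, -0.8]
gripper_width: 0.593
grasp_force: 0.0
```

Run:
```python
from h import *
goto(.5622,-.2492,.119,YAW+np.pi/2)
```

```text
tool shift [-0.0043 -0.0021  0.0835] rv [ 0.0047 -0.0063 -0.0013] q6 -2.2
```

Request:
{"api": "shift_gripper", "payload": {
  "ticks": "0.6 -0.1 -0.05 1.5 0 0 0;0.6 0 0 1.5 0 0 0;0.6 0 0 0.75 0 0 0;0.6 0 0 0 0 0 0;0.6 0 0 0 0 0 0"
}}

```text
time: 45.42
tool_pos: [0.5632, -0.2503, 0.1338]
tool_rot: [0.001, -0.047, 0.999, -0.001]
contact_force: [0.2, 0.1, 0.1]
gripper_width: 0.605
grasp_force: 0.0
```

Run:
```python
from h import *
goto(.5622,-.2492,.12,YAW+np.pi/2)
```

```text
tool shift [0.001  0.0012 0.0138] rv [-0.0016  0.0017 -0.0007] q6 -2.2
```

Scaled: 0.013 m is 0.65, 0.001 m is 0.05.

Request:
{"api": "shift_gripper", "payload": {
  "ticks": "0.6 0.05 0.05 0.65 0 0 0;0.6 0 0 0 0 0 0;0 0 0 0 0 0 0;0 0 0 0 0 0 0;0 0 0 0 0 0 0"
}}

```text
time: 46.05
tool_pos: [0.5617, -0.2495, 0.1199]
tool_rot: [0.0, -0.047, 0.999, -0.0]
contact_force: [-0.0, 0.1, 1.4]
gripper_width: 0.174
grasp_force: 60.5
```

Request:
{"api": "shift_gripper", "payload": {
  "ticks": "0 0 0 0 0 0 0;0 0 0 0 0 0 0;0 0 0 -0.2 0 0 0;0 0 0 0 0 0 0;0 0 0 0 0 0 0"
}}

```text
time: 46.68
tool_pos: [0.5608, -0.2489, 0.1223]
tool_rot: [-0.001, -0.047, 0.999, 0.0]
contact_force: [-0.6, 0.6, -4.8]
gripper_width: 0.173
grasp_force: 59.7
```

Run:
```python
from h import *
goto(*SEAT[:2],.125,YAW+np.pi/2)
```

```text
tool shift [-0.001   0.1709 -0.0025] rv [ 0.0007 -0.0016 -0.001 ] q6 -2.2
```

Scaled: 0.02 m is 1, 0.01 m is 0.5.

Request:
{"api": "shift_gripper", "payload": {
  "ticks": "0 0 0.5 -0.05 0 0 0;0 0 1 0 0 0 0;0 0 1 0 0 0 0;0 0 1 0 0 0 0;0 0 1 0 0 0 0"
}}

```text
time: 47.3
tool_pos: [0.5529, -0.1579, 0.1244]
tool_rot: [0.0, -0.047, 0.999, -0.0]
contact_force: [0.5, 0.5, -4.2]
gripper_width: 0.176
grasp_force: 59.7
```

Request:
{"api": "shift_gripper", "payload": {
  "ticks": "0 0 1 0 0 0 0;0 0 1 0 0 0 0;0 0 1 0 0 0 0;0 0 0.75 0 0 0 0;0 0 0.3 0 0 0 0"
}}

```text
time: 47.92
tool_pos: [0.5454, -0.0781, 0.1243]
tool_rot: [-0.0, -0.047, 0.999, -0.0]
contact_force: [-0.5, -0.1, -5.0]
gripper_width: 0.175
grasp_force: 59.6
```

Request:
{"api": "shift_gripper", "payload": {
  "ticks": "0 0 0 0 0 0 0;0 0 0 0 0 0 0"
}}

```text
time: 48.18
tool_pos: [0.5457, -0.0796, 0.1244]
tool_rot: [0.0, -0.046, 0.999, -0.0]
contact_force: [0.9, -0.9, -4.6]
gripper_width: 0.178
grasp_force: 59.7
```

Run:
```python
from h import *
goto(*SEAT[:2],.1105,YAW+np.pi/2)
```

```text
tool shift [-0.0003  0.0009  0.0139] rv [-0.0008  0.0002 -0.0016] q6 -1.94
```

Scaled: 0.004 m is 0.2, 0.001 m is 0.05.

Request:
{"api": "shift_gripper", "payload": {
  "ticks": "0 0.05 0.025 0.2 0 0 0;0 0 0 0.2 0 0 0;0 0 0 0 0 0 0"
}}

```text
time: 48.55
tool_pos: [0.5442, -0.0788, 0.1157]
tool_rot: [-0.0, -0.046, 0.999, -0.0]
contact_force: [0.7, -0.0, -5.0]
gripper_width: 0.178
grasp_force: 59.6
```

Request:
{"api": "shift_gripper", "payload": {
  "ticks": "0 0 0 0.15 0 0 0;0 0 0 0 0 0 0"
}}

```text
time: 48.8
tool_pos: [0.5442, -0.0786, 0.1129]
tool_rot: [-0.0, -0.047, 0.999, -0.0]
contact_force: [-0.4, -0.5, -4.8]
gripper_width: 0.173
grasp_force: 59.7
```

Request:
{"api": "shift_gripper", "payload": {
  "ticks": "0 0 0 0.1 0 0 0;0 0 0 0 0 0 0"
}}

```text
time: 49.05
tool_pos: [0.5443, -0.0786, 0.1111]
tool_rot: [-0.0, -0.047, 0.999, -0.0]
contact_force: [0.1, -0.6, -5.2]
gripper_width: 0.178
grasp_force: 59.7
```

Still hanging freely at 0.111, so it's already inside the recess.

Scaled: 0.001 m is 0.05.

Request:
{"api": "shift_gripper", "payload": {
  "ticks": "0 0 0 0.05 0 0 0;0 0 0 0 0 0 0"
}}

```text
time: 49.3
tool_pos: [0.5444, -0.0786, 0.1103]
tool_rot: [-0.0, -0.047, 0.999, -0.0]
contact_force: [0.5, 0.4, -4.7]
gripper_width: 0.179
grasp_force: 59.7
```

Request:
{"api": "shift_gripper", "payload": {
  "ticks": "0 0 0 0.05 0 0 0;0 0 0 0 0 0 0"
}}

```text
time: 49.55
tool_pos: [0.5446, -0.0787, 0.1099]
tool_rot: [0.0, -0.047, 0.999, -0.0]
contact_force: [-1.7, -0.2, -0.4]
gripper_width: 0.178
grasp_force: 60.2
```

Request:
{"api": "shift_gripper", "payload": {
  "ticks": "0 0 0 0.05 0 0 0;0 0 0 0 0 0 0"
}}

```text
time: 49.8
tool_pos: [0.5448, -0.0787, 0.1099]
tool_rot: [0.0, -0.047, 0.999, -0.0]
contact_force: [-5.1, 0.9, 4.9]
gripper_width: 0.174
grasp_force: 61.0
```

Seated at the expected 0.1099. Release, withdraw, inspect.

Request:
{"api": "shift_gripper", "payload": {
  "ticks": "0.6 0 0 0 0 0 0;0.6 0 0 0 0 0 0;0.6 0 0 0 0 0 0;0.6 0 0 0 0 0 0"
}}

```text
time: 50.3
tool_pos: [0.5446, -0.0787, 0.1083]
tool_rot: [0.0, -0.047, 0.999, -0.0]
contact_force: [0.4, 0.5, 0.9]
gripper_width: 0.594
grasp_force: 0.0
```

Request:
{"api": "shift_gripper", "payload": {
  "ticks": "0.6 0 0 -1.5 0 0 0;0.6 0 0 -2.5 0 0 0;0.6 0 0 -2.5 0 0 0;0.6 0 -2.5 0 0 0 0;0.6 0 -2.5 0 0 0 0"
}}

```text
time: 50.92
tool_pos: [0.5545, -0.1791, 0.2399]
tool_rot: [0.001, -0.047, 0.999, -0.001]
contact_force: [0.4, -0.5, -0.2]
gripper_width: 0.599
grasp_force: 0.0
```

Request:
{"api": "shift_gripper", "payload": {
  "ticks": "0.6 0 -2.5 0 0 0 0;0.6 0 -2.5 0 0 0 0;0.6 0 0 0 0 0 0;0.6 0 0 0 0 0 0"
}}

```text
time: 51.42
tool_pos: [0.563, -0.2773, 0.238]
tool_rot: [-0.0, -0.046, 0.999, 0.0]
contact_force: [-0.1, 1.3, 0.2]
gripper_width: 0.601
grasp_force: 0.0
```

Run:
```python
from h import *
t=snap("top","pics/t9.png"); s=snap("scene","pics/s9.png")
a=cv2.resize(t[130:300,100:480],None,fx=2,fy=2); b=cv2.resize(s[90:370,160:370],None,fx=.86,fy=.86)
o=np.zeros((600,800,3),np.uint8);o[:340,:760]=a;o[345:345+b.shape[0],:b.shape[1]]=b
c=cv2.resize(s[180:310,210:330],None,fx=1.9,fy=1.9);o[345:345+c.shape[0],300:300+c.shape[1]]=c
cv2.imwrite("pics/f.png",o)
```

```text
(no output)
```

View pics/f.png

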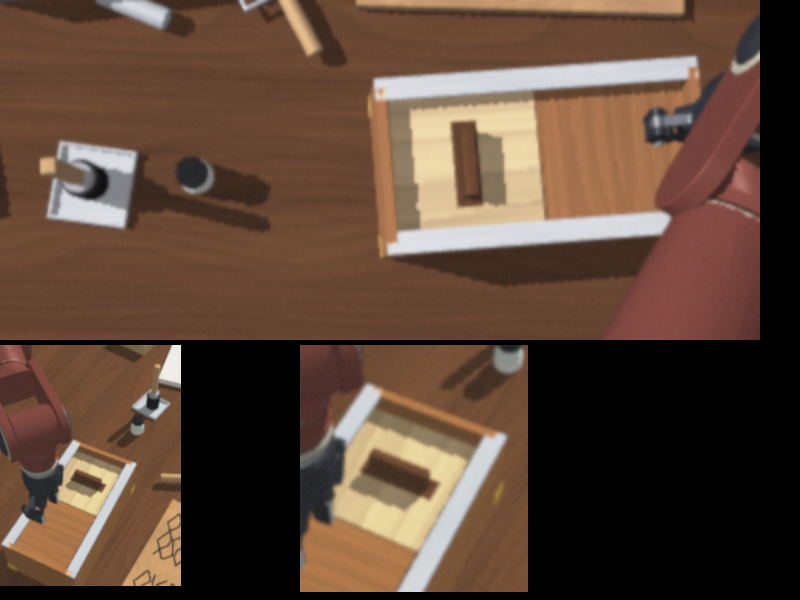

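The hatch looks flush, with its grip at composite px (466,163) as at the start. The brush and jar are standing, and no blocks are left on the table.

```bash
python3 -c "
from plant import manip
print(manip.job_done())"
```

```text
the job is handed in; nothing more can be done
None
```

I handed the job in at about 51 s, but the hand-in returned no verdict. By contact readings and camera the cup was scrubbed three times, the brush and jar are standing, all three blocks are on the well floor, and the hatch is flush in its seat.

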